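# Reload the chalk magazine

## Task

Load the clear chalk tube with the three chalk sticks from the wooden rest: red first, then green, then white, each pushing the ones before it deeper, until the red one is against the closed end and the white one is flush with the mouth. Then slide the yellow-knobbed gate fully shut across the mouth, and leave the other things on the table where they are.

Things in the scene. Friction and masses are not known exactly. Their poses are not given: they have to be found in the camera images.
- magazine: Fixed chalk magazine: grey base with a level clear tube, closed at its far end. Origin on the table below the middle of the tube's mouth; z up; the tube runs from the mouth along +y. Bore 28 mm in diameter, 182 mm deep (three chalks and 2 mm to spare), axis 60 mm up; outer diameter 34 mm. Full, the chalks' centres lie at y = 30, 90, 150 mm (to 2 mm more).
- mouth (a point): Centre of the tube's mouth, on the bore's axis, 60 mm above the table; axes as the magazine's (tube along +y).
- cradle (a point): Middle of the open loading cradle before the mouth, 41 mm from it, at the centre height of a chalk lying there (58.5 mm). Two level rails on a narrow web, from y = -2 to -80 mm of the magazine, 20 mm wide, tops 49 mm up. A chalk laid in it slides straight into the mouth. Fingers can reach down both sides to 15 mm above the table. Axes as the magazine's.
- gate (a joint): Steel gate sliding along the magazine's x, 7 to 10 mm in front of the mouth, about 1.5 N friction; stays where left. 0 = fully shut (at a stop), 0.052 m = fully open on the +x side; starts at 0.040 to 0.052. It cannot shut on a chalk sticking out over 7 mm. Open, its plate begins 23 to 35 mm from the tube's axis.
- gate_knob (a point): Centre of the gate's yellow knob, an upright square bar 14 x 14 mm, 34 mm tall, centre 90 mm above the table. Shut, it stands 32 mm to the +x side of the tube's axis and 8.5 mm in front of the mouth; axes as the magazine's. Push it or pinch it from above.
- red (a point): Centre of the red chalk stick: a round stick 22 mm in diameter and 60 mm long, 25 to 50 g. Its y axis runs along the stick (both ends alike); the stick can lie at any roll about it. It starts lying in one of the three cradles of the wooden rest, in any order, its centre 38 mm above the table.
- green (a point): Centre of the green chalk stick: a round stick 22 mm in diameter and 60 mm long, 25 to 50 g. Its y axis runs along the stick (both ends alike); the stick can lie at any roll about it. It starts lying in one of the three cradles of the wooden rest, in any order, its centre 38 mm above the table.
- white (a point): Centre of the white chalk stick: a round stick 22 mm in diameter and 60 mm long, 25 to 50 g. Its y axis runs along the stick (both ends alike); the stick can lie at any roll about it. It starts lying in one of the three cradles of the wooden rest, in any order, its centre 38 mm above the table.
- rest: Fixed plywood rest, 185 x 78 mm, 10 mm thick, origin under its centre. It has three cradles running along its y, at x = -60, 0 and 60 mm, each a narrow wooden rib 20 mm wide and 29 mm high; a chalk lies on each, parallel to the rest's y. The fingers can reach down both sides of a rib to 13 mm above the table; 38 mm are free between neighbouring chalks.
- bottle: Bystander: clear glass bottle with a yellow cap, 64 mm in diameter, 190 mm tall. Origin at the centre of its underside.
- jar: Bystander: small amber jar with a green lid, 44 mm in diameter, 55 mm tall. Origin at the centre of its underside.
- carton: Bystander: flat lime-green carton 55 x 85 x 25 mm. Origin at the centre of its underside.
- glue_tube: Bystander: white glue tube standing upright, 34 mm in diameter, 115 mm tall. Origin at the centre of its underside.
- brush: Bystander: paint brush with a wooden handle, lying on the table. Its x axis runs along the handle towards the bristles.
- steel_plate: Bystander: round steel plate with three compartments, 196 mm in diameter, 18 mm tall. Origin at the centre of its underside.
- tin: Bystander: blue-banded tin, 60 mm in diameter, 60 mm tall. Origin at the centre of its underside.
Mind the look-alikes: they are no part of the job. There is more than one size of the part that bears red; the job needs the middle-sized. Leave any blue look-alike of the part that bears green alone.

How it is judged:
By the outcome, as a careful person would: the job done as asked, in the order asked, and still so for the second after the job is handed in, with the robot touching nothing.
It also fails if it takes over 72 s, if anything falls off the work surface, if the arm or the gripper's body presses on something with over 40 N, if the wrist force passes 120 N, or if a joint passes its speed limit or range.

## Robot

A 6-joint arm with a two-finger parallel gripper is mounted at the origin on the work surface. World frame = base frame: x ahead of the robot, y to its left, z up, the work surface at z = 0. Lengths are in m, angles in rad, forces in N, time in s.
With the tool pointing down it reaches from about 0.425 to 0.95 m from the base axis. Payload 3.5 kg.
Tool frame: the origin (TCP) lies between the finger pads; the fingertips stand 11 mm ahead of it and the grasp point (between the pads) lies 8 mm behind it (ctrl.tcp_to_tips is the distance from the TCP to the fingertips, in m); z points along the fingers, y is the direction in which the jaws open and shut (so a half turn about z gives the same grasp; the last joint's range is limited). The gripper opens to 85 mm and grips with 20 to 120 N. Pads are 22 mm wide; open, the fingers measure 114 mm over their backs; the gripper's body (76 mm by 85 mm) begins 54 mm behind the grasp point. The pads swing forward as they close: fully open they stand 13 mm farther back than shut.
Start: joints at [-1.394, 0.286, 1.577, -0, 1.279, -0.15], TCP at [0.217, -0.639, 0.242] pointing down, gripper open.
Joint ranges: [-2.77, 2.77], [-0.9, 2.22], [0.21, 2.48], [-1.53, 4.67], [0.24, 2.81], [-2.84, 2.84]. Speed limits (rad/s): [2.79, 2.79, 3.14, 3.14, 3.14, 3.14].

## Interface

Orientations are given as a unit quaternion [x, y, z, w].
In Python, from plant import monitor, vision, workorder, ctrl gives the robot as it stands.
- The arm moves only by the tool jog_arm, never from a script. Its argument "series" is a list of rows, each a list of 4 numbers: the shift along the tool's x, y, z in m, then the turn about the tool's z in rad. In form: [[tx, ty, tz, spin], ...]. A call has exactly 8 rows; each row shifts and turns the pose as measured when the row begins, along the tool's axes as they then stand; what a row does not reach is not made up. A row lasts 1/12 s, in which the tool goes at most 41.7 mm and 7.16 degrees, less where a joint would pass 70% of its speed; a pose out of reach is approached as far as the arm can. A call is refused whole if a number of a shift passes 0.0417 or a number of a turn 0.125, either way. A call with a gripper value outside its range is refused whole. "grip" is the finger opening in m, from 0 to 0.0854, set as the call begins (left out, the last holds). The fingers move at their own pace and stop on an object; "grip_force" is the grip in N (left out, the last holds). Time passes only in rows, so rows that do not move let the fingers close, or fill a call up. It gives the time, the measured TCP pose, the force and the opening at its end, in the units of the state.
- monitor.get_state(): the state, without advancing time (a new reading comes with each control period).
- vision.read_camera(name): name is "scene" or "side" or "wrist"; returns the picture (400x640x3 uint8, red, green, blue); there is no depth.
- vision.get_calibration(name): a dict with "vfov" (degrees; the focal length in pixels is half the picture's height over the tangent of half this angle, whatever the lens; pixels are square), "cx", "cy" (the principal point, pixels), "R" (3x3) and "t" (3): a world point X has camera coordinates R X + t. Camera axes: x right, y down, z forward; pixel columns grow to the right and rows downward; lengths in m; the calibration is good to about 2 mm. The wrist camera is an equidistant fisheye: a pixel r from the principal point sees the ray r / f radians off the axis. A picture is of the moment at which its call begins: read the wrist's pose just before it. get_calibration takes no time and is no camera call; for the wrist camera it gives the pose at the moment of the call.
- workorder.sign_off(): hands the job in, once; it reports no verdict.
The state is a dict: "time": time; "qpos": joint angles; "dq": joint speeds; "joint_efforts": joint torques, N m; "eef_pos": TCP position; "tcp_rot": TCP orientation; "contact_force": force on the tool from outside, world axes, zero at the start; "wrist_torque": the same for the moment, N m; "opening": opening from 0.0 (shut) to 1.0 (fully open).
Only numpy, scipy, OpenCV 4.12 (cv2) and the standard library are available. Lean on these libraries where they do the work, as an engineer would, in place of code of your own. Each camera call takes 0.05 s, during which the arm holds its last target.

## Working session

There is one attempt and no reset: what is moved stays moved. The work goes in short steps, Python scripts to look and compute and a tool call to move; the robot and the scene stay as the last step left them, time stands still between calls to the robot, and variables do not carry over. Pictures are saved under pics/ and viewed, and the job is handed in when it is done.

Besides the shell and the picture viewer there is one more tool, called in YAML: its name, and indented under it one key for each argument. jog_arm: Moves the arm, as the interface text tells. Its arguments: {"type":"object","properties":{"series":{"type":"array","items":{"type":"array","items":{"type":"number"}}},"grip":{"type":"number"},"grip_force":{"type":"number"}},"required":["series"]}

```bash
mkdir -p pics; ls; python3 - <<'E'
from plant import monitor, vision, workorder, ctrl
import cv2
print(monitor.get_state())
for n in ["scene","side","wrist"]:
    print(n,vision.get_calibration(n))
    cv2.imwrite(f"pics/{n}0.png",vision.read_camera(n)[:,:,::-1])
print(ctrl.tcp_to_tips)
E
```

```text
pics
{'time': 0.0, 'qpos': array([-1.39396071e+00,  2.87143385e-01,  1.57817491e+00, -2.25746757e-06,
        1.27859869e+00, -1.49971513e-01]), 'dq': array([-3.01677565e-04,  1.19122446e-05, -1.72605720e-04, -3.39280489e-04,
       -1.69695422e-03, -5.91375255e-05]), 'joint_efforts': array([-3.48090889e-04, -4.05979156e+01, -2.92627430e+01, -1.34341963e-04,
        5.98694067e-03, -4.92468274e-06]), 'eef_pos': array([ 0.21662264, -0.63863071,  0.24096313]), 'tcp_rot': array([ 9.86678597e-01,  1.62677580e-01, -1.66902126e-05, -1.16204629e-03]), 'contact_force': array([ 0.10814396, -0.29543301,  0.13560541]), 'wrist_torque': array([ 0.04352527,  0.01208421, -0.01467147]), 'opening': 0.9963455461005535}
scene {'vfov': 52.29493920072797, 'cx': 318.75060065332144, 'cy': 199.1631609000989, 'R': array([[ 0.5742313 ,  0.818363  ,  0.02324683],
       [ 0.4528376 , -0.29383629, -0.84178283],
       [-0.68205316,  0.49390509, -0.53931553]]), 't': array([-0.31626855, -0.18905841,  1.50905561])}
side {'vfov': 48.35691446020431, 'cx': 310.47717126354144, 'cy': 195.344341700351, 'R': array([[-0.88029454, -0.47388036,  0.02277978],
       [-0.28136597,  0.4828092 , -0.82929396],
       [ 0.38198784, -0.7364324 , -0.55834811]]), 't': array([0.50128079, 0.21507987, 1.25220889])}
wrist {'vfov': 65.70646984690485, 'cx': 316.7517535116483, 'cy': 203.67922680765938, 'R': array([[ 0.32342237, -0.94625024, -0.00290574],
       [-0.90382199, -0.30982701,  0.29514918],
       [-0.28018526, -0.09283158, -0.95544676]]), 't': array([-0.67309193, -0.04008706,  0.37992352])}
0.011
```

View pics/scene0.png

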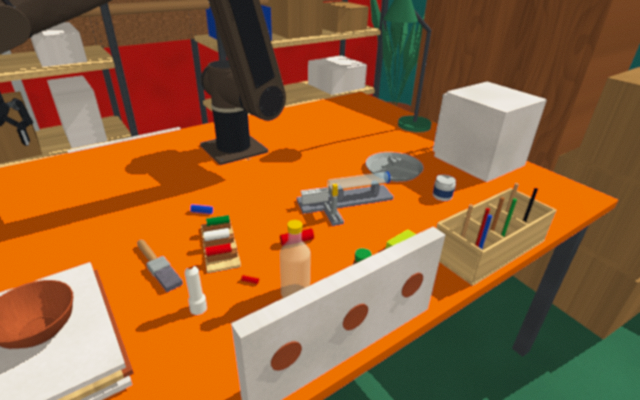

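View pics/side0.png

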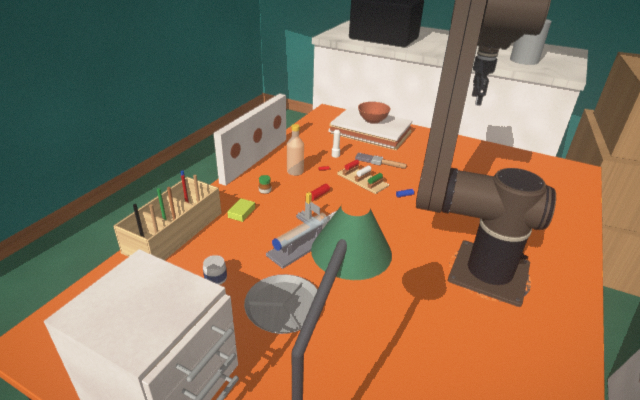

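View pics/wrist0.png

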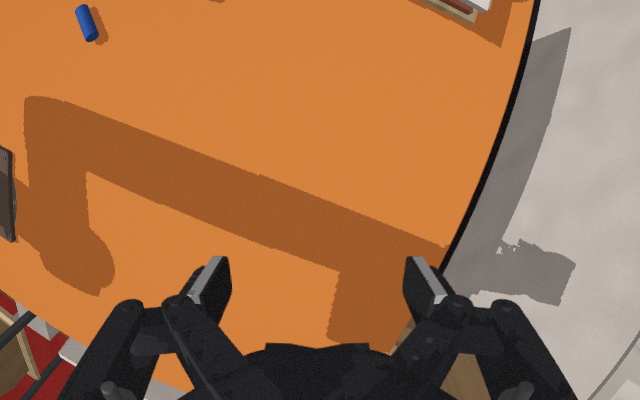

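The scene view has three red sticks: one on the rest (219,249), a big one at (297,237) and a small one at (250,280). The one on the rest fits, being middle-sized and in a rest cradle. The blue stick at (202,209) is a look-alike. Next I'll enlarge the views and triangulate roughly.

```bash
cat > h.py <<'E'
import numpy as np, cv2
from plant import monitor, vision, workorder, ctrl
from scipy.spatial.transform import Rotation as Rot
def ray(c,uv,fish=False):
    f=200/np.tan(np.radians(c['vfov']/2)); d=np.array([uv[0]-c['cx'],uv[1]-c['cy']])
    if fish:
        r=np.hypot(*d); th=r/f; v=np.r_[np.sin(th)*d/max(r,1e-9),np.cos(th)]
    else: v=np.r_[d/f,1]
    R=np.array(c['R']); t=np.array(c['t'])
    return -R.T@t, R.T@v
def plane(c,uv,z,fish=False):
    o,d=ray(c,uv,fish); return o+d*(z-o[2])/d[2]
def proj(c,X,fish=False):
    f=200/np.tan(np.radians(c['vfov']/2)); p=np.array(c['R'])@np.array(X)+np.array(c['t'])
    if fish:
        r=np.hypot(p[0],p[1]); th=np.arctan2(r,p[2]); return np.array([c['cx'],c['cy']])+f*th*p[:2]/r
    return np.array([c['cx'],c['cy']])+f*p[:2]/p[2]
def tri(a,b):
    A=np.zeros((3,3));y=np.zeros(3)
    for o,d in (a,b):
        d=d/np.linalg.norm(d);P=np.eye(3)-np.outer(d,d);A+=P;y+=P@o
    return np.linalg.solve(A,y)
def tool():
    s=monitor.get_state();return s['eef_pos'],Rot.from_quat(s['tcp_rot']).as_matrix(),s
def totool(X,yaw_axis=None):
    p,R,s=tool(); return R.T@(np.array(X)-p)
def snap(n,name,crop=None,scale=1):
    c=vision.get_calibration(n); im=vision.read_camera(n)[:,:,::-1].copy()
    if name:
        o=im
        if crop: x0,y0,x1,y1=crop;o=im[y0:y1,x0:x1]
        cv2.imwrite(f'pics/{name}.png',cv2.resize(o,None,fx=scale,fy=scale,interpolation=cv2.INTER_CUBIC))
    return c,im
E
python3 - <<'E'
from h import *
cs=vision.get_calibration('scene');cd=vision.get_calibration('side')
for n,p,q,z in [('red',(219,249),(351,166),.038),('white',(217,235),(363,172),.038),('green',(217,221),(375,180),.038),('bigred',(297,237),(319,191),.012),('knob',(335,189),(308,198),.09),('bottlecap',(295,226),(296,129),.185),('blue',(202,209),(405,193),.01),('glue',(197,305),(336,153),0),('smallred',(250,280),(323,168),.01)]:
    print(n,plane(cs,p,z).round(3),plane(cd,q,z).round(3),tri(ray(cs,p),ray(cd,q)).round(3))
a=cv2.imread('pics/scene0.png')[180:300,180:440];b=cv2.imread('pics/side0.png')[120:270,240:430]
cv2.imwrite('pics/a.png',cv2.resize(a,None,fx=3,fy=3,interpolation=2));cv2.imwrite('pics/b.png',cv2.resize(b,None,fx=4,fy=4,interpolation=2))
E
```

```text
red [ 0.558 -0.294  0.038] [ 0.552 -0.283  0.038] [ 0.555 -0.292  0.034]
white [ 0.505 -0.276  0.038] [ 0.497 -0.266  0.038] [ 0.5   -0.274  0.033]
green [ 0.449 -0.253  0.038] [ 0.439 -0.237  0.038] [ 0.442 -0.249  0.031]
bigred [ 0.592 -0.098  0.012] [ 0.595 -0.11   0.012] [ 0.593 -0.101  0.016]
knob [0.555 0.048 0.09 ] [0.554 0.049 0.09 ] [0.554 0.049 0.09 ]
bottlecap [ 0.748 -0.2    0.185] [ 0.731 -0.184  0.185] [ 0.739 -0.196  0.178]
blue [ 0.334 -0.252  0.01 ] [ 0.33  -0.253  0.01 ] [ 0.331 -0.252  0.009]
glue [ 0.659 -0.392  0.   ] [ 0.672 -0.41   0.   ] [ 0.666 -0.395  0.008]
smallred [ 0.664 -0.269  0.01 ] [ 0.656 -0.261  0.01 ] [ 0.659 -0.267  0.006]
```

View pics/a.png

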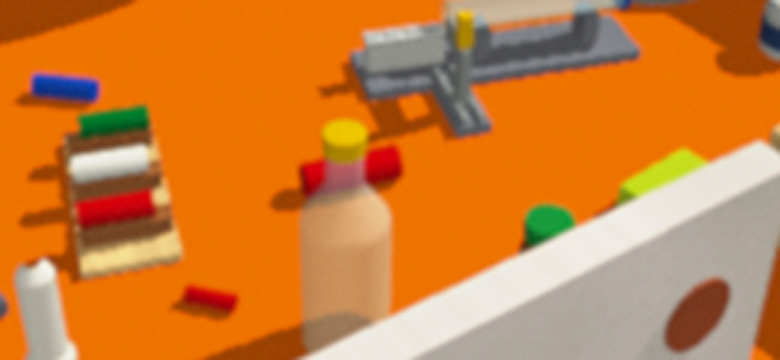

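View pics/b.png

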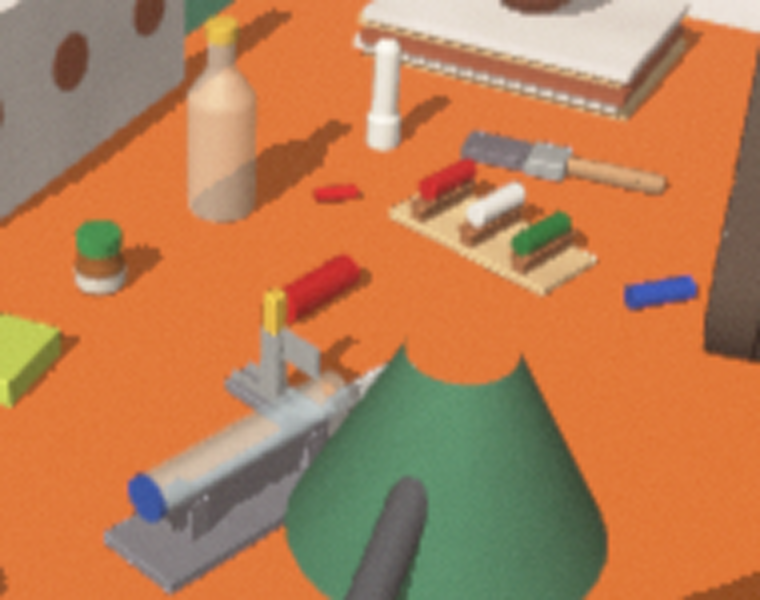

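The rest holds red, white and green from far to near; its red is middle-sized, between the big one at (297,237) and the small one at (250,280). Now I'll bring the wrist camera overhead.

```bash
cat >> h.py <<'E'
def plan(P,yaw,maxstep=.04,p0=None,yaw0=None,pad=True):
    """P target TCP; yaw = world angle of tool y axis; prints rows in tool axes"""
    p,R,s=tool(); p=p if p0 is None else np.array(p0)
    y0=np.arctan2(R[1,1],R[0,1]) if yaw0 is None else yaw0
    dy=(yaw-y0+np.pi/2)%np.pi-np.pi/2
    d=np.array(P)-p
    n=int(np.ceil(max(np.abs(d).max()/maxstep*1.1,abs(dy)/.12,1)))
    for i in range(n):
        a=y0+dy*i/n
        Y=np.array([np.cos(a),np.sin(a),0]);Z=np.array([0,0,-1.]);X=np.cross(Y,Z)
        v=d/n
        print([round(float(v@X),3),round(float(v@Y),3),round(float(v@Z),3),round(-dy/n,3)])
    print('q6 now',s['qpos'][5].round(2),'world dyaw',round(dy,3),'end yaw',round(y0+dy,3))
def where():
    p,R,s=tool();print('t',round(s['time'],2),'p',p.round(4),'yaw',round(np.arctan2(R[1,1],R[0,1]),4),'zax',R[:,2].round(3),'F',s['contact_force'].round(1),'open',round(s['opening'],3),'q6',s['qpos'][5].round(2))
E
python3 - <<'E'
from h import *
where()
c=vision.get_calibration('wrist');p,R,s=tool()
print('cam in tool',R.T@(-c['R'].T@c['t']-p),(R.T@c['R'].T)[:,2])
plan([.47,-.2,.34],np.arctan2(-.36,.935))
E
```

```text
t 0.15 p [ 0.2166 -0.6388  0.2412] yaw -1.244 zax [-0.     0.002 -1.   ] F [-0.8  0.  -0.6] open 1.001 q6 -0.15
cam in tool [ 0.07549263 -0.00071264 -0.13178948] [-2.95456873e-01  4.10583875e-05  9.55356077e-01]
[0.029, -0.026, -0.008, np.float64(-0.067)]
[0.031, -0.024, -0.008, np.float64(-0.067)]
[0.032, -0.022, -0.008, np.float64(-0.067)]
[0.034, -0.019, -0.008, np.float64(-0.067)]
[0.035, -0.017, -0.008, np.float64(-0.067)]
[0.036, -0.015, -0.008, np.float64(-0.067)]
[0.037, -0.012, -0.008, np.float64(-0.067)]
[0.038, -0.01, -0.008, np.float64(-0.067)]
[0.038, -0.007, -0.008, np.float64(-0.067)]
[0.039, -0.004, -0.008, np.float64(-0.067)]
[0.039, -0.002, -0.008, np.float64(-0.067)]
[0.039, 0.001, -0.008, np.float64(-0.067)]
[0.039, 0.003, -0.008, np.float64(-0.067)]
q6 now -0.15 world dyaw 0.876 end yaw -0.368
```

jog_arm:
  series:
    - [0.029, -0.026, -0.008, -0.067]
    - [0.031, -0.024, -0.008, -0.067]
    - [0.032, -0.022, -0.008, -0.067]
    - [0.034, -0.019, -0.008, -0.067]
    - [0.035, -0.017, -0.008, -0.067]
    - [0.036, -0.015, -0.008, -0.067]
    - [0.037, -0.012, -0.008, -0.067]
    - [0.038, -0.01, -0.008, -0.067]

```text
time: 0.82
eef_pos: [0.3691, -0.3603, 0.2993]
tcp_rot: [0.906, 0.423, 0.0, -0.007]
contact_force: [0.4, -0.1, 0.5]
opening: 1.002
```

jog_arm:
  series:
    - [0.038, -0.007, -0.008, -0.067]
    - [0.039, -0.004, -0.008, -0.067]
    - [0.039, -0.002, -0.008, -0.067]
    - [0.039, 0.001, -0.008, -0.067]
    - [0.039, 0.003, -0.008, -0.067]
    - [0.02, 0, 0, 0]
    - [0, 0, 0, 0]
    - [0, 0, 0, 0]

```text
time: 1.48
eef_pos: [0.4756, -0.1548, 0.3446]
tcp_rot: [0.814, 0.58, 0.004, -0.006]
contact_force: [-0.2, -0.2, 0.2]
opening: 1.001
```

```bash
python3 - <<'E'
from h import *
where(); snap('wrist','w1'); where()
E
```

```text
t 1.48 p [ 0.4756 -0.1548  0.3446] yaw -0.3328 zax [-0.001  0.015 -1.   ] F [-0.2 -0.2  0.2] open 1.001 q6 -0.19
t 1.53 p [ 0.4754 -0.1551  0.3444] yaw -0.3339 zax [-0.001  0.015 -1.   ] F [ 0.4  0.6 -0.2] open 1.003 q6 -0.19
```

View pics/w1.png

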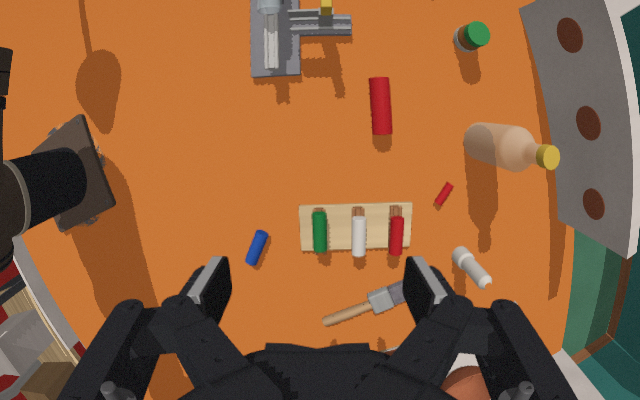

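The overhead view shows, on the rest, green at (320,231), white at (359,236) and red at (396,235). Big red is at (380,106), small red at (444,194), blue at (257,247), and the cradle is around (272,45). I'll measure the chalks and check the crop.

```bash
cat >> h.py <<'E'
def chalk(im,c,roi,col,z=.041):
    x0,y0,x1,y1=roi; o=im[y0:y1,x0:x1]; h=cv2.cvtColor(o,cv2.COLOR_BGR2HSV)
    H,S,V=h[...,0],h[...,1].astype(int),h[...,2]
    m={'red':((H<5)|(H>172))&(S>170)&(V>60),'green':(H>45)&(H<80)&(S>130),'white':(S<45)&(V>130),'blue':(H>100)&(H<130)&(S>130)}[col]
    n,l,st,ce=cv2.connectedComponentsWithStats(m.astype(np.uint8)); k=1+np.argmax(st[1:,4])
    ys,xs=np.where(l==k); cnt=np.c_[xs+x0,ys+y0].astype(float)
    P=np.array([plane(c,q,z,True)[:2] for q in cnt]).astype(np.float32)
    r=cv2.minAreaRect(P*1000); b=cv2.boxPoints(r); e0=b[1]-b[0];e1=b[2]-b[1]
    e=e0 if np.hypot(*e0)>np.hypot(*e1) else e1
    a=np.arctan2(e[1],e[0])%np.pi
    return np.array(r[0])/1000,P.mean(0),sorted(r[1]),a,cnt.mean(0)
E
python3 - <<'E'
from h import *
c,im=snap('wrist','w1c',(230,160,470,300),3)
for n,r in [('red',(380,190,412,265)),('white',(340,195,375,265)),('green',(305,195,335,260)),('red',(360,65,400,145)),('red',(430,175,460,212)),('blue',(240,220,275,270))]:
    print(n,*[np.round(v,4) for v in chalk(im,c,r,n,.041 if r[1]>=190 and n!='blue' else .015)])
E
```

```text
red [ 0.5556 -0.2945] [ 0.5556 -0.2932] [21.271 66.158] 1.2654 [396.2303 235.1616]
white [ 0.4993 -0.2744] [ 0.4995 -0.2734] [20.377  65.3163] 1.2814 [358.5242 235.2807]
green [ 0.4451 -0.2485] [ 0.4452 -0.2476] [19.1263 63.8871] 1.2776 [319.4476 231.2399]
red [ 0.5924 -0.0989] [ 0.5924 -0.0985] [30.4577 86.5644] 1.3156 [380.5246 105.1513]
red [ 0.6543 -0.2623] [ 0.6542 -0.2625] [14.4512 38.188 ] 0.6999 [443.7956 193.3923]
blue [ 0.333  -0.2517] [ 0.3335 -0.2509] [20.0273 67.2768] 0.8163 [256.3416 247.047 ]
```

View pics/w1c.png

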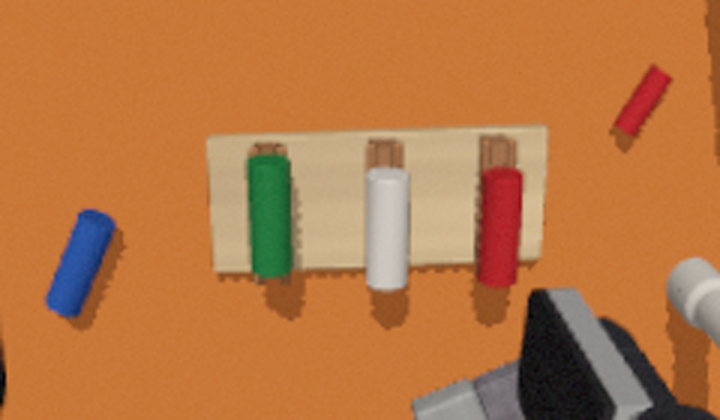

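```bash
python3 - <<'E'
from h import *
plan([.5545,-.296,.10],-.296)
E
```

```text
[-0.015, 0.017, 0.035, np.float64(-0.006)]
[-0.015, 0.017, 0.035, np.float64(-0.006)]
[-0.015, 0.017, 0.035, np.float64(-0.006)]
[-0.015, 0.017, 0.035, np.float64(-0.006)]
[-0.016, 0.017, 0.035, np.float64(-0.006)]
[-0.016, 0.017, 0.035, np.float64(-0.006)]
[-0.016, 0.017, 0.035, np.float64(-0.006)]
q6 now -0.19 world dyaw 0.039 end yaw -0.296
```

jog_arm:
  series:
    - [-0.015, 0.017, 0.035, -0.006]
    - [-0.015, 0.017, 0.035, -0.006]
    - [-0.015, 0.017, 0.035, -0.006]
    - [-0.015, 0.017, 0.035, -0.006]
    - [-0.016, 0.017, 0.035, -0.006]
    - [-0.016, 0.017, 0.035, -0.006]
    - [-0.015, 0.017, 0.03, -0.006]
    - [0, 0, 0, 0]
  grip: 0.05
  grip_force: 30

```text
time: 2.25
eef_pos: [0.551, -0.3071, 0.1006]
tcp_rot: [0.807, 0.59, 0.004, -0.003]
contact_force: [-2.1, 0.8, -1.4]
opening: 0.588
```

```bash
python3 - <<'E'
from h import *
where(); plan([.5545,-.296,.030],-.296)
c,im=snap('wrist','w2')
E
```

```text
t 2.25 p [ 0.551  -0.3071  0.1006] yaw -0.3085 zax [ 0.003  0.01  -1.   ] F [-2.1  0.8 -1.4] open 0.588 q6 -0.37
[0.006, -0.0, 0.035, np.float64(-0.006)]
[0.006, 0.0, 0.035, np.float64(-0.006)]
q6 now -0.37 world dyaw 0.012 end yaw -0.296
```

View pics/w2.png

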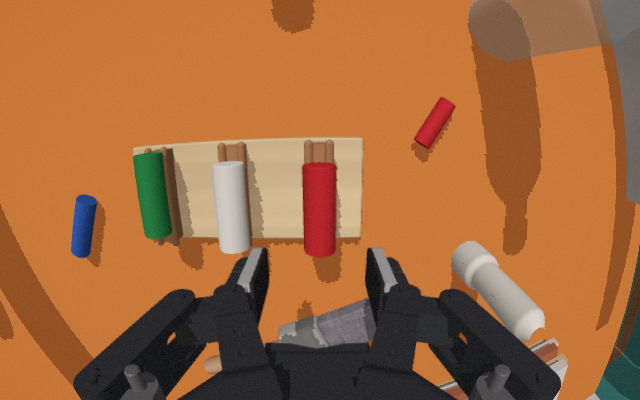

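Red is at (319,210), midway between the fingers. Descending.

jog_arm:
  series:
    - [0.006, 0, 0.03, -0.006]
    - [0.005, 0, 0.025, -0.006]
    - [0.001, 0, 0.012, 0]
    - [0, 0, 0.003, 0]
    - [0, 0, 0, 0]
    - [0, 0, 0, 0]
    - [0, 0, 0, 0]
    - [0, 0, 0, 0]

```text
time: 2.97
eef_pos: [0.5573, -0.3031, 0.0455]
tcp_rot: [0.806, 0.591, 0.007, 0.007]
contact_force: [-0.4, -0.5, 0.2]
opening: 0.586
```

```bash
python3 - <<'E'
from h import *
where()
E
```

```text
t 2.97 p [ 0.5573 -0.3031  0.0455] yaw -0.3052 zax [ 0.019 -0.002 -1.   ] F [-0.4 -0.5  0.2] open 0.586 q6 -0.36
```

jog_arm:
  series:
    - [0.002, 0, 0.012, 0]
    - [0.002, 0, 0.008, 0]
    - [0, 0, 0.003, 0]
    - [0, 0, 0, 0]
    - [0, 0, 0, 0]
    - [0, 0, 0, 0]
    - [0, 0, 0, 0]
    - [0, 0, 0, 0]

```text
time: 3.63
eef_pos: [0.561, -0.2999, 0.0234]
tcp_rot: [0.806, 0.592, 0.008, 0.009]
contact_force: [0.1, -0.4, -0.1]
opening: 0.587
```

jog_arm:
  series:
    - [0.001, -0.004, -0.004, 0]
    - [0.001, -0.003, -0.003, 0]
    - [0, 0, 0, 0]
    - [0, 0, 0, 0]
    - [0, 0, 0, 0]
    - [0, 0, 0, 0]
    - [0, 0, 0, 0]
    - [0, 0, 0, 0]

```text
time: 4.3
eef_pos: [0.5544, -0.2958, 0.0322]
tcp_rot: [0.806, 0.592, 0.008, 0.01]
contact_force: [-0.4, -0.1, -0.4]
opening: 0.589
```

```bash
python3 - <<'E'
from h import *
where()
E
```

```text
t 4.3 p [ 0.5544 -0.2958  0.0322] yaw -0.3047 zax [ 0.025 -0.007 -1.   ] F [-0.4 -0.1 -0.4] open 0.589 q6 -0.36
```

jog_arm:
  series:
    - [0, 0, 0, 0]
    - [0, 0, 0, 0]
    - [0, 0, 0, 0]
    - [0, 0, 0, 0]
    - [0, 0, 0, 0]
    - [0, 0, -0.01, 0]
    - [0, 0, -0.03, 0]
    - [0, 0, -0.04, 0]
  grip: 0.01

```text
time: 4.97
eef_pos: [0.5474, -0.2915, 0.1037]
tcp_rot: [0.806, 0.591, 0.006, 0.001]
contact_force: [0.5, 0.3, 0.0]
opening: 0.248
```

```bash
python3 - <<'E'
from h import *
where(); plan([.47,-.05,.20],-.2)
E
```

```text
t 4.97 p [ 0.5474 -0.2915  0.1037] yaw -0.3053 zax [ 0.01   0.005 -1.   ] F [0.5 0.3 0. ] open 0.248 q6 -0.36
[0.03, -0.021, -0.014, np.float64(-0.015)]
[0.03, -0.02, -0.014, np.float64(-0.015)]
[0.03, -0.02, -0.014, np.float64(-0.015)]
[0.03, -0.02, -0.014, np.float64(-0.015)]
[0.031, -0.019, -0.014, np.float64(-0.015)]
[0.031, -0.019, -0.014, np.float64(-0.015)]
[0.031, -0.018, -0.014, np.float64(-0.015)]
q6 now -0.36 world dyaw 0.105 end yaw -0.2
```

jog_arm:
  series:
    - [0.03, -0.021, -0.014, -0.015]
    - [0.03, -0.02, -0.014, -0.015]
    - [0.03, -0.02, -0.014, -0.015]
    - [0.03, -0.02, -0.014, -0.015]
    - [0.031, -0.019, -0.014, -0.015]
    - [0.031, -0.019, -0.014, -0.015]
    - [0.02, -0.01, -0.01, -0.015]
    - [0, 0, 0, 0]

```text
time: 5.63
eef_pos: [0.4712, -0.058, 0.213]
tcp_rot: [0.774, 0.633, 0.007, 0.008]
contact_force: [1.1, 0.7, -0.3]
opening: 0.246
```

```bash
python3 - <<'E'
from h import *
where(); snap('wrist','w3')
E
```

```text
t 5.63 p [ 0.4712 -0.058   0.213 ] yaw -0.2004 zax [ 0.021 -0.003 -1.   ] F [ 1.1  0.7 -0.3] open 0.246 q6 -0.14
```

View pics/w3.png

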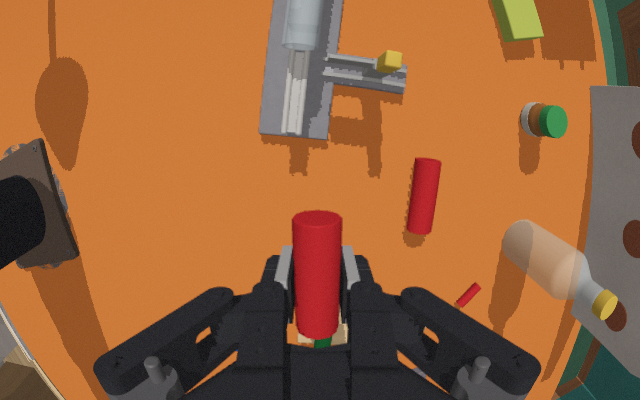

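```bash
python3 - <<'E'
from h import *
c,im=snap('wrist','w3c',(240,0,430,150),4)
E
```

```text
(no output)
```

View pics/w3c.png

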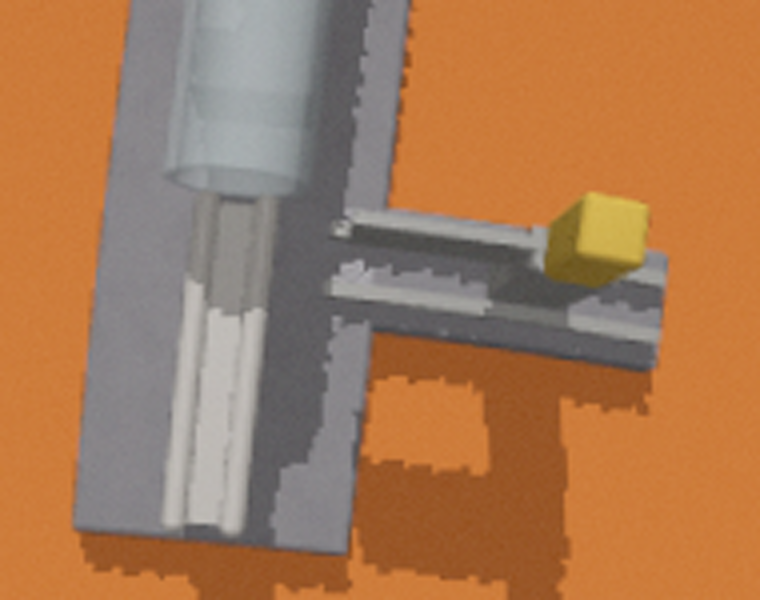

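```bash
python3 - <<'E'
from h import *
c=vision.get_calibration('wrist')
P=lambda u,v,z: plane(c,(240+u/4,v/4),z,True)
a=P(203,527,.049);b=P(234,197,.049);m=P(235,185,.06);k=P(616,231,.107)
lb=P(78,527,0.0);rb=P(347,552,0.0)
for w in(a,b,m,k,lb,rb): print(w.round(4))
d=(b-a)[:2];print('yaxis angle',np.arctan2(d[1],d[0]),np.hypot(*d)); e=(rb-lb)[:2];print('x angle',np.arctan2(e[1],e[0]),np.hypot(*e))
L1,L2=P(174,525,.049),P(203,197,.049);R1,R2=P(232,530,.049),P(265,197,.049)
for p,q in((L1,L2),(R1,R2)): print(np.arctan2(*(q-p)[1::-1]))
for al in [np.arctan2(d[1],d[0])]:
    Y=np.array([np.cos(al),np.sin(al)]);X=np.array([Y[1],-Y[0]])
    print('mouth from rail end',a[:2]+.08*Y,'knob rel',(k[:2]-a[:2])@X,(k[:2]-a[:2])@Y-.08,'m rel',(m[:2]-a[:2])@X,(m[:2]-a[:2])@Y-.08)
E
```

```text
[ 0.4617 -0.0008  0.049 ]
[0.4849 0.0752 0.049 ]
[0.4857 0.0757 0.06  ]
[0.5552 0.0446 0.107 ]
[0.424  0.0043 0.    ]
[ 0.4954 -0.0183  0.    ]
yaxis angle 1.2750778647313756 0.07946820266176871
x angle -0.30633548753164 0.07497776019082508
1.2789763272885972
1.271504919247969
mouth from rail end [0.48504974 0.07572664] knob rel 0.07615634306940086 -0.009327894624257954 m rel 0.0005879068861858421 0.00015530651229858639
```

```bash
python3 - <<'E'
from h import *
plan([.4718,.0327,.11],-.298)
E
```

```text
[0.03, -0.006, 0.034, np.float64(0.032)]
[0.03, -0.007, 0.034, np.float64(0.032)]
[0.03, -0.008, 0.034, np.float64(0.032)]
q6 now -0.14 world dyaw -0.095 end yaw -0.298
```

jog_arm:
  series:
    - [0.025, -0.006, 0.02, 0.032]
    - [0.028, -0.007, 0.03, 0.032]
    - [0.022, -0.007, 0.03, 0.03]
    - [0.01, 0, 0.015, 0]
    - [0, 0, 0, 0]
    - [0, 0, 0, 0]
    - [0, 0, 0, 0]
    - [0, 0, 0, 0]

```text
time: 6.4
eef_pos: [0.4772, 0.019, 0.112]
tcp_rot: [0.809, 0.588, 0.004, 0.009]
contact_force: [-0.8, -0.2, -1.4]
opening: 0.244
```

```bash
python3 - <<'E'
from h import *
where(); plan([.4718,.0327,.0527],-.298)
snap('wrist','w4')
E
```

```text
t 6.4 p [0.4772 0.019  0.112 ] yaw -0.3134 zax [ 0.017 -0.01  -1.   ] F [-0.8 -0.2 -1.4] open 0.244 q6 0.15
[0.006, -0.005, 0.03, np.float64(-0.008)]
[0.006, -0.005, 0.03, np.float64(-0.008)]
q6 now 0.15 world dyaw 0.015 end yaw -0.298
```

View pics/w4.png

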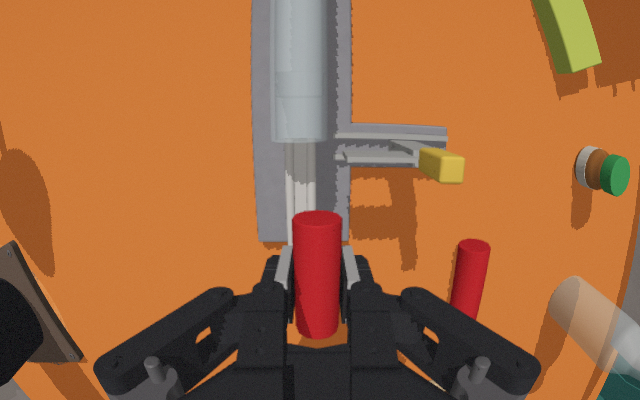

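```bash
python3 - <<'E'
from h import *
c,im=snap('wrist','w4c',(250,90,360,250),5)
for uv,z in (((300,137),.06),((300.5,180),.049)): 
    p=plane(c,uv,z,True)[:2]; d=p-np.array([.485,.0757]);print(p,d@[.956,-.2934],d@[.2934,.956])
E
```

```text
[0.487329   0.07909588] 0.0012301710235342995 0.003929786799590634
[0.47817511 0.05184383] 0.0004748028531198332 -0.02480892628933148
```

View pics/w4c.png

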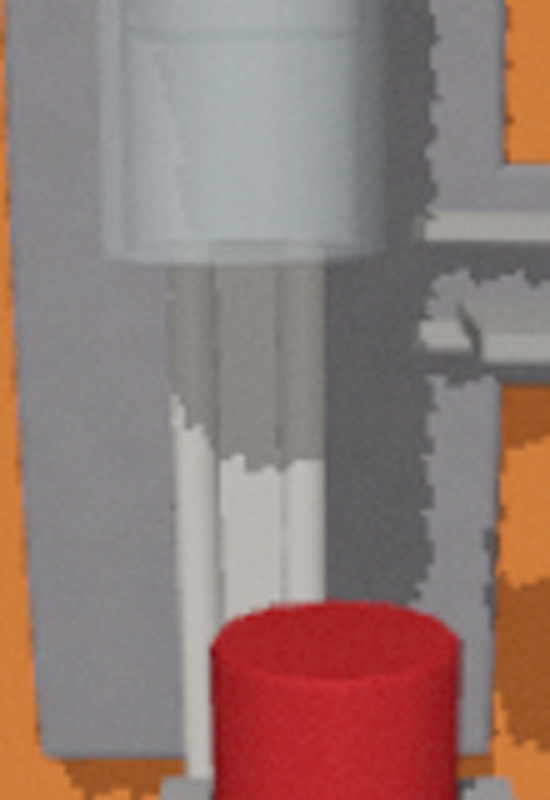

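jog_arm:
  series:
    - [0.006, -0.005, 0.015, -0.008]
    - [0.006, -0.004, 0.02, -0.007]
    - [0.002, -0.001, 0.015, 0]
    - [0, 0, 0.006, 0]
    - [0, 0, 0, 0]
    - [0, 0, 0, 0]
    - [0, 0, 0, 0]
    - [0, 0, 0, 0]

```text
time: 7.17
eef_pos: [0.4818, 0.0299, 0.0647]
tcp_rot: [0.806, 0.592, 0.011, 0.017]
contact_force: [-0.1, 0.6, -0.6]
opening: 0.245
```

```bash
python3 - <<'E'
from h import *
where(); plan([.4722,.0335,.0527],-.298)
E
```

```text
t 7.17 p [0.4818 0.0299 0.0647] yaw -0.3044 zax [ 0.038 -0.014 -0.999] F [-0.1  0.6 -0.6] open 0.245 q6 0.17
[0.001, -0.01, 0.012, np.float64(-0.006)]
q6 now 0.17 world dyaw 0.006 end yaw -0.298
```

jog_arm:
  series:
    - [0.001, -0.006, 0, -0.003]
    - [0, -0.004, 0, -0.003]
    - [0, 0, 0.003, 0]
    - [0, 0, 0.003, 0]
    - [0, 0, 0.002, 0]
    - [0, 0, 0.0, 0]
    - [0, 0, 0, 0]
    - [0, 0, 0, 0]

```text
time: 7.83
eef_pos: [0.4743, 0.0336, 0.0607]
tcp_rot: [0.804, 0.595, 0.012, 0.019]
contact_force: [-0.5, -0.9, 1.0]
opening: 0.244
```

```bash
python3 - <<'E'
from h import *
where(); plan([.4722,.0335,.0527],-.298)
snap('wrist','w5',(220,90,420,250),4)
E
```

```text
t 7.83 p [0.4743 0.0336 0.0607] yaw -0.2971 zax [ 0.042 -0.016 -0.999] F [-0.5 -0.9  1. ] open 0.244 q6 0.17
[-0.001, -0.002, 0.008, np.float64(0.001)]
q6 now 0.17 world dyaw -0.001 end yaw -0.298
```

View pics/w5.png

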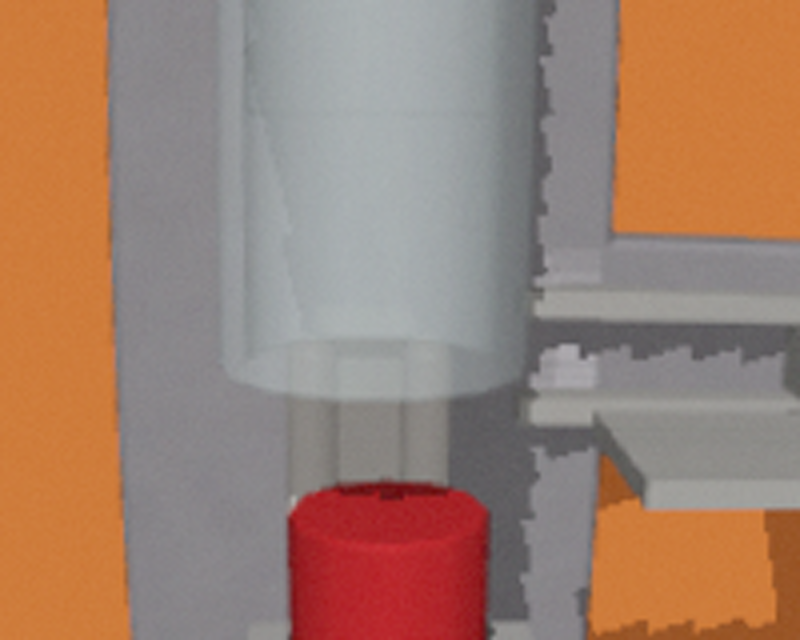

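jog_arm:
  series:
    - [0, -0.002, 0.003, 0]
    - [0, -0.001, 0.003, 0]
    - [0, 0, 0.003, 0]
    - [0, 0, 0.002, 0]
    - [0, 0, 0.0, 0]
    - [0, 0, 0.0, 0]
    - [0, 0, 0, 0]
    - [0, 0, 0, 0]

```text
time: 8.55
eef_pos: [0.4751, 0.0337, 0.0608]
tcp_rot: [0.803, 0.596, 0.01, 0.018]
contact_force: [-0.3, 0.0, 2.6]
opening: 0.247
```

```bash
python3 - <<'E'
from h import *
where(); plan([.4722,.0335,.0527],-.298)
E
```

```text
t 8.55 p [0.4751 0.0337 0.0608] yaw -0.2943 zax [ 0.037 -0.017 -0.999] F [-0.3  0.   2.6] open 0.247 q6 0.17
[-0.001, -0.003, 0.008, np.float64(0.004)]
q6 now 0.17 world dyaw -0.004 end yaw -0.298
```

jog_arm:
  series:
    - [0, -0.003, 0.0, 0]
    - [0, -0.002, 0.005, 0]
    - [0, 0, 0.006, 0]
    - [0, 0, 0.0, 0]
    - [0, 0, 0.0, 0]
    - [0, 0, 0.0, 0]
    - [0, 0, 0, 0]
    - [0, 0, 0, 0]

```text
time: 9.22
eef_pos: [0.4727, 0.0348, 0.0518]
tcp_rot: [0.803, 0.595, 0.011, 0.019]
contact_force: [-1.7, 1.0, 5.0]
opening: 0.245
```

```bash
python3 - <<'E'
from h import *
where(); plan([.4722,.0335,.0527],-.298)
snap('wrist','w6',(220,90,420,250),4)
E
```

```text
t 9.22 p [0.4727 0.0348 0.0518] yaw -0.2952 zax [ 0.04  -0.018 -0.999] F [-1.7  1.   5. ] open 0.245 q6 0.17
[-0.001, -0.0, -0.001, np.float64(0.003)]
q6 now 0.17 world dyaw -0.003 end yaw -0.298
```

View pics/w6.png

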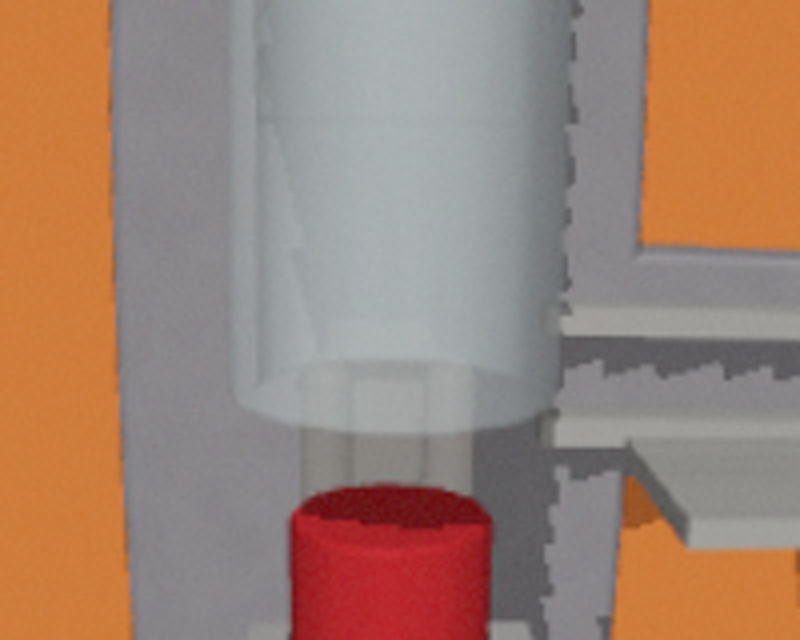

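jog_arm:
  series:
    - [0, 0, 0.0, 0]
    - [0, 0, 0, 0]
    - [0, 0, 0, 0]
    - [0, 0, -0.015, 0]
    - [0, 0, -0.03, 0]
    - [-0.01, 0, -0.03, 0]
    - [-0.035, 0, 0, 0]
    - [-0.02, 0, 0, 0]
  grip: 0.05

```text
time: 9.93
eef_pos: [0.4465, -0.0246, 0.1239]
tcp_rot: [0.801, 0.598, 0.007, 0.015]
contact_force: [0.4, -0.8, -0.5]
opening: 0.587
```

```bash
python3 - <<'E'
from h import *
where()
M=np.array([.4855,.0765]);Y=np.array([.2934,.956])
t=M-.097*Y; print(t); plan([*t,.0655],-.298)
snap('wrist','w7')
E
```

```text
t 9.93 p [ 0.4465 -0.0246  0.1239] yaw -0.288 zax [ 0.03  -0.016 -0.999] F [ 0.4 -0.8 -0.5] open 0.587 q6 0.01
[ 0.4570402 -0.016232 ]
[0.006, 0.004, 0.029, np.float64(0.005)]
[0.006, 0.004, 0.029, np.float64(0.005)]
q6 now 0.01 world dyaw -0.01 end yaw -0.298
```

View pics/w7.png

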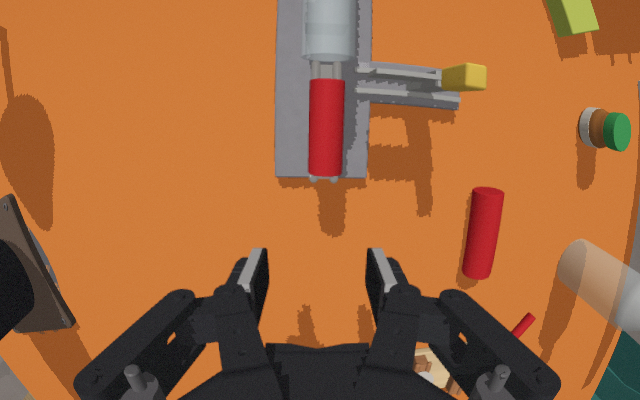

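Red lies straight in the cradle, (326,80) to (326,175). Now I'll close the fingers and lower them behind it as a pusher.

jog_arm:
  series:
    - [0.003, 0.001, 0.02, 0.005]
    - [0.003, 0.001, 0.02, 0.005]
    - [0.002, 0, 0.012, 0]
    - [0, 0, 0.006, 0]
    - [0, 0, 0.003, 0]
    - [0, 0, 0.0, 0]
    - [0, 0, 0, 0]
    - [0, 0, 0, 0]
  grip: 0.0

```text
time: 10.65
eef_pos: [0.4535, -0.022, 0.0615]
tcp_rot: [0.806, 0.591, 0.008, 0.017]
contact_force: [0.4, -0.9, 0.8]
opening: -0.003
```

```bash
cat >> h.py <<'E'
M=np.array([.4855,.0765]);MY=np.array([.2934,.956]);MX=np.array([.956,-.2934])
def mag():
    p,R,s=tool();d=p[:2]-M; X=R[:2,0]; print('mag x,y,z',(d@MX).round(4),(d@MY).round(4),p[2].round(4))
E
python3 - <<'E'
from h import *
where();mag()
E
```

```text
t 10.65 p [ 0.4535 -0.022   0.0615] yaw -0.3059 zax [ 0.034 -0.018 -0.999] F [ 0.4 -0.9  0.8] open -0.003 q6 0.05
mag x,y,z -0.0017 -0.1035 0.0615
```

jog_arm:
  series:
    - [0.006, 0.001, -0.003, 0]
    - [0.012, 0.001, -0.001, 0]
    - [0.012, 0, 0, 0]
    - [0.012, 0, 0, 0]
    - [0.012, 0, 0, 0]
    - [0.012, 0, 0, 0]
    - [0.012, 0, 0, 0]
    - [0.008, 0, 0, 0]

```text
time: 11.32
eef_pos: [0.4877, 0.0634, 0.0728]
tcp_rot: [0.807, 0.589, 0.013, 0.022]
contact_force: [-0.4, 0.2, 0.7]
opening: -0.002
```

```bash
python3 - <<'E'
from h import *
where();mag()
E
```

```text
t 11.32 p [0.4877 0.0634 0.0728] yaw -0.3094 zax [ 0.047 -0.02  -0.999] F [-0.4  0.2  0.7] open -0.002 q6 0.26
mag x,y,z 0.0059 -0.0119 0.0728
```

```bash
python3 - <<'E'
from h import *
snap('wrist','w8')
snap('scene','s8',(270,150,430,230),4)
E
```

```text
(no output)
```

View pics/w8.png

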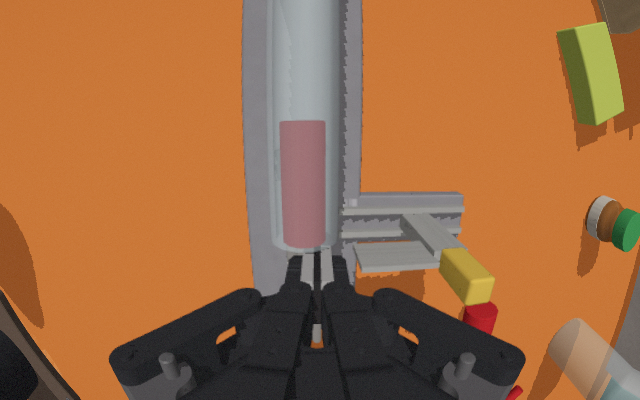

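View pics/s8.png

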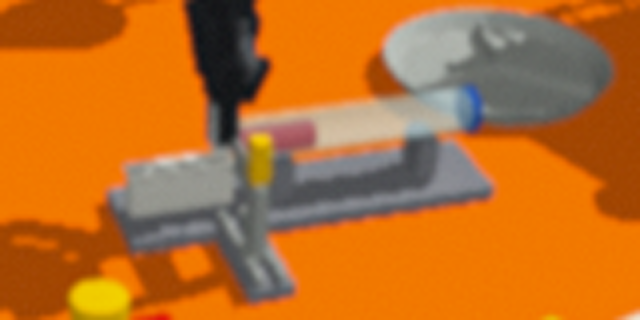

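Red is inside the tube at (303,185), flush with the mouth. Green next.

```bash
python3 - <<'E'
from h import *
plan([.4445,-.250,.10],-.296,p0=[.483,.05,.125])
E
```

```text
[-0.033, 0.006, 0.003, np.float64(-0.001)]
[-0.033, 0.006, 0.003, np.float64(-0.001)]
[-0.033, 0.006, 0.003, np.float64(-0.001)]
[-0.033, 0.006, 0.003, np.float64(-0.001)]
[-0.033, 0.006, 0.003, np.float64(-0.001)]
[-0.033, 0.006, 0.003, np.float64(-0.001)]
[-0.033, 0.006, 0.003, np.float64(-0.001)]
[-0.033, 0.006, 0.003, np.float64(-0.001)]
[-0.033, 0.006, 0.003, np.float64(-0.001)]
q6 now 0.25 world dyaw 0.012 end yaw -0.296
```

jog_arm:
  series:
    - [-0.012, 0, -0.01, 0]
    - [-0.015, 0, -0.03, 0]
    - [-0.033, 0.006, -0.02, -0.002]
    - [-0.033, 0.006, 0, -0.002]
    - [-0.033, 0.006, 0, -0.002]
    - [-0.033, 0.006, 0.0, -0.002]
    - [-0.033, 0.006, 0.003, -0.002]
    - [-0.033, 0.006, 0.003, 0]
  grip: 0.05

```text
time: 12.08
eef_pos: [0.4516, -0.1671, 0.1363]
tcp_rot: [0.8, 0.599, 0.013, 0.026]
contact_force: [0.8, -0.1, 0.2]
opening: 0.58
```

```bash
python3 - <<'E'
from h import *
where()
plan([.4445,-.250,.09],-.296)
E
```

```text
t 12.08 p [ 0.4516 -0.1671  0.1363] yaw -0.2847 zax [ 0.052 -0.025 -0.998] F [ 0.8 -0.1  0.2] open 0.58 q6 -0.29
[-0.027, 0.005, 0.015, np.float64(0.004)]
[-0.027, 0.006, 0.015, np.float64(0.004)]
[-0.027, 0.006, 0.015, np.float64(0.004)]
q6 now -0.29 world dyaw -0.011 end yaw -0.296
```

jog_arm:
  series:
    - [-0.025, 0.003, 0.012, 0.004]
    - [-0.027, 0.003, 0.015, 0.004]
    - [-0.02, 0.003, 0.012, 0.003]
    - [-0.005, 0, 0.005, 0]
    - [0, 0, 0, 0]
    - [0, 0, 0, 0]
    - [0, 0, 0, 0]
    - [0, 0, 0, 0]

```text
time: 12.75
eef_pos: [0.4381, -0.2563, 0.0964]
tcp_rot: [0.807, 0.59, 0.014, 0.029]
contact_force: [0.1, 0.4, 0.1]
opening: 0.58
```

```bash
python3 - <<'E'
from h import *
where()
plan([.4445,-.250,.032],-.296)
c,im=snap('wrist','w9')
print(*chalk(im,c,(250,120,390,290),'green'))
E
```

```text
t 12.75 p [ 0.4381 -0.2563  0.0964] yaw -0.3067 zax [ 0.057 -0.031 -0.998] F [0.1 0.4 0.1] open 0.58 q6 -0.44
[0.004, 0.002, 0.032, np.float64(-0.005)]
[0.004, 0.002, 0.032, np.float64(-0.005)]
q6 now -0.44 world dyaw 0.011 end yaw -0.296
[ 0.44458511 -0.24944801] [ 0.4451116  -0.24745767] [20.526126861572266, 65.47169494628906] 1.2732749 [317.82067797 213.33152542]
```

View pics/w9.png

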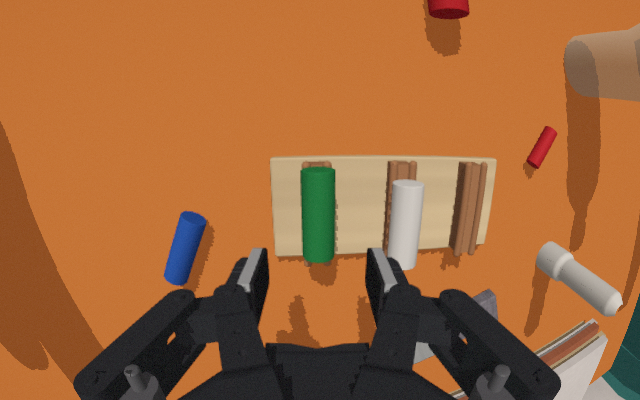

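jog_arm:
  series:
    - [0.002, 0, 0.02, -0.005]
    - [0.002, 0, 0.02, -0.005]
    - [0.002, -0.001, 0.014, 0]
    - [0, -0.001, 0.008, 0]
    - [0, -0.001, 0.003, 0]
    - [0, 0, 0, 0]
    - [0, 0, 0, 0]
    - [0, 0, 0, 0]

```text
time: 13.47
eef_pos: [0.4461, -0.2487, 0.0352]
tcp_rot: [0.8, 0.598, 0.015, 0.035]
contact_force: [-0.2, -0.6, 0.0]
opening: 0.586
```

```bash
python3 - <<'E'
from h import *
where()
plan([.4445,-.250,.032],-.296)
E
```

```text
t 13.47 p [ 0.4461 -0.2487  0.0352] yaw -0.2858 zax [ 0.067 -0.038 -0.997] F [-0.2 -0.6  0. ] open 0.586 q6 -0.44
[-0.002, -0.001, 0.003, np.float64(0.01)]
q6 now -0.44 world dyaw -0.01 end yaw -0.296
```

jog_arm:
  series:
    - [-0.001, -0.001, 0.002, 0]
    - [0, 0, 0, 0]
    - [0, 0, 0, 0]
    - [0, 0, 0, 0]
    - [0, 0, 0, 0]
    - [0, 0, -0.015, 0]
    - [0, 0, -0.035, 0]
    - [0, 0, -0.04, 0]
  grip: 0.01

```text
time: 14.13
eef_pos: [0.4342, -0.2431, 0.1181]
tcp_rot: [0.801, 0.598, 0.014, 0.027]
contact_force: [0.5, -1.8, 0.4]
opening: 0.25
```

```bash
python3 - <<'E'
from h import *
where()
t=M-.046*MY; print(t); plan([*t,.13],-.298)
E
```

```text
t 14.13 p [ 0.4342 -0.2431  0.1181] yaw -0.2876 zax [ 0.054 -0.026 -0.998] F [ 0.5 -1.8  0.4] open 0.25 q6 -0.45
[0.4720036 0.032524 ]
[0.034, -0.005, -0.001, np.float64(0.001)]
[0.034, -0.005, -0.001, np.float64(0.001)]
[0.034, -0.005, -0.001, np.float64(0.001)]
[0.034, -0.005, -0.001, np.float64(0.001)]
[0.034, -0.005, -0.001, np.float64(0.001)]
[0.034, -0.005, -0.001, np.float64(0.001)]
[0.034, -0.006, -0.001, np.float64(0.001)]
[0.034, -0.006, -0.001, np.float64(0.001)]
q6 now -0.45 world dyaw -0.01 end yaw -0.298
```

jog_arm:
  series:
    - [0.03, -0.005, -0.002, 0.001]
    - [0.034, -0.006, 0, 0.001]
    - [0.034, -0.006, 0, 0.001]
    - [0.034, -0.006, 0, 0.001]
    - [0.034, -0.006, 0, 0.001]
    - [0.034, -0.006, 0, 0.001]
    - [0.034, -0.006, 0, 0.001]
    - [0.02, -0.003, 0, 0]

```text
time: 14.8
eef_pos: [0.4774, 0.0117, 0.129]
tcp_rot: [0.806, 0.589, 0.022, 0.046]
contact_force: [-0.3, 0.1, -0.1]
opening: 0.247
```

```bash
python3 - <<'E'
from h import *
where();mag()
t=M-.046*MY; plan([*t,.075],-.298)
c,im=snap('wrist','w10')
E
```

```text
t 14.8 p [0.4774 0.0117 0.129 ] yaw -0.3071 zax [ 0.09  -0.048 -0.995] F [-0.3  0.1 -0.1] open 0.247 q6 0.16
mag x,y,z 0.0113 -0.0644 0.129
[0.009, -0.006, 0.027, np.float64(-0.005)]
[0.009, -0.006, 0.027, np.float64(-0.005)]
q6 now 0.16 world dyaw 0.009 end yaw -0.298
```

View pics/w10.png

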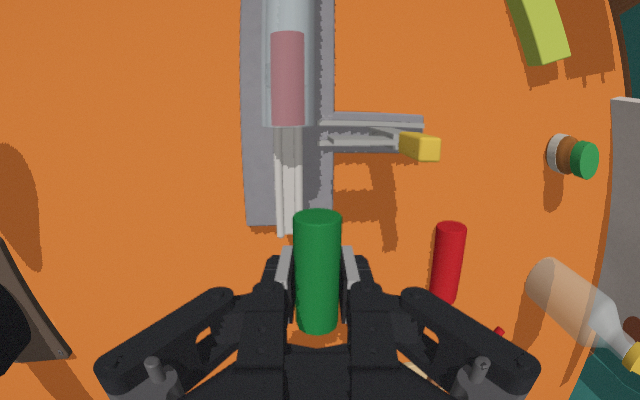

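```bash
cat >> h.py <<'E'
def plan(P,yaw,maxstep=.04,n=None):
    p,R,s=tool(); y0=np.arctan2(R[1,1],R[0,1]); dy=(yaw-y0+np.pi/2)%np.pi-np.pi/2
    v=R.T@(np.array(P)-p); n=n or int(np.ceil(max(np.abs(v).max()/maxstep*1.1,abs(dy)/.12)))
    print('total tool',v.round(4),'spin',round(-dy,4),'| per row',(v/n).round(4),'x',n)
E
python3 - <<'E'
from h import *
where();mag()
t=M-.046*MY; plan([*t,.075],-.298)
E
```

```text
t 14.85 p [0.4776 0.0136 0.129 ] yaw -0.3057 zax [ 0.09  -0.046 -0.995] F [-0.7  1.2  1. ] open 0.248 q6 0.16
mag x,y,z 0.0109 -0.0624 0.129
total tool [ 0.0172 -0.0164  0.0523] spin -0.0077 | per row [ 0.0086 -0.0082  0.0262] x 2
```

jog_arm:
  series:
    - [0.006, -0.009, 0, -0.004]
    - [0.006, -0.008, 0.01, -0.003]
    - [0.003, -0.003, 0.015, 0]
    - [0, 0, 0.015, 0]
    - [0, 0, 0.01, 0]
    - [0, 0, 0, 0]
    - [0, 0, 0, 0]
    - [0, 0, 0, 0]

```text
time: 15.52
eef_pos: [0.4685, 0.0351, 0.0741]
tcp_rot: [0.802, 0.595, 0.026, 0.048]
contact_force: [-1.0, -0.4, -0.1]
opening: 0.248
```

```bash
python3 - <<'E'
from h import *
where();mag()
t=M-.046*MY; plan([*t,.054],-.298)
c,im=snap('wrist','w11',(220,90,420,250),4)
E
```

```text
t 15.52 p [0.4685 0.0351 0.0741] yaw -0.2931 zax [ 0.098 -0.046 -0.994] F [-1.  -0.4 -0.1] open 0.248 q6 0.2
mag x,y,z -0.0041 -0.0446 0.0741
total tool [-0.0011  0.0019  0.0204] spin 0.0049 | per row [-0.0011  0.0019  0.0204] x 1
```

View pics/w11.png

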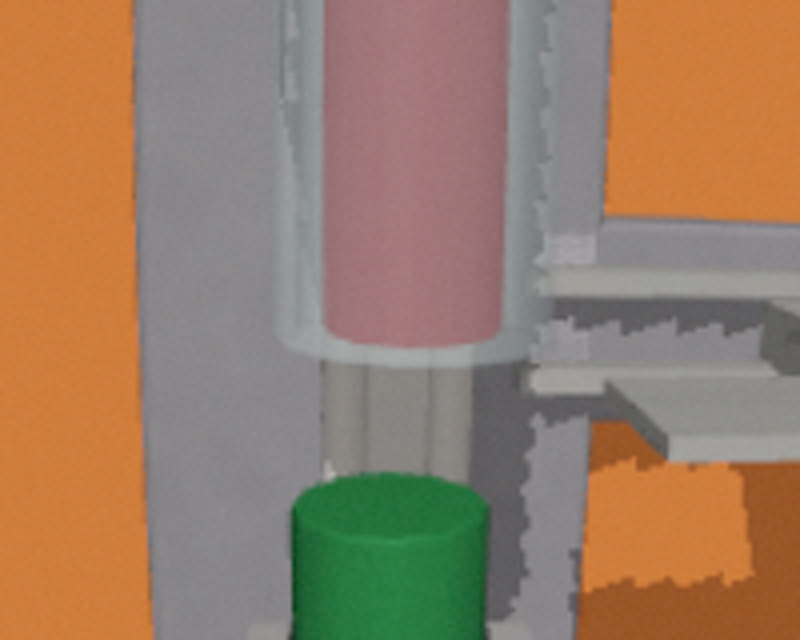

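jog_arm:
  series:
    - [0, 0.001, 0.008, 0.003]
    - [0, 0.001, 0.008, 0.002]
    - [0, 0, 0.006, 0]
    - [0, 0, 0.004, 0]
    - [0, 0, 0, 0]
    - [0, 0, 0, 0]
    - [0, 0, 0, 0]
    - [0, 0, 0, 0]

```text
time: 16.23
eef_pos: [0.4774, 0.033, 0.0638]
tcp_rot: [0.804, 0.593, 0.022, 0.045]
contact_force: [0.0, 0.4, -0.8]
opening: 0.245
```

```bash
python3 - <<'E'
from h import *
where();mag()
c,im=snap('wrist','w12',(220,90,420,250),4)
E
```

```text
t 16.23 p [0.4774 0.033  0.0638] yaw -0.2997 zax [ 0.088 -0.046 -0.995] F [ 0.   0.4 -0.8] open 0.245 q6 0.21
mag x,y,z 0.005 -0.044 0.0638
```

View pics/w12.png

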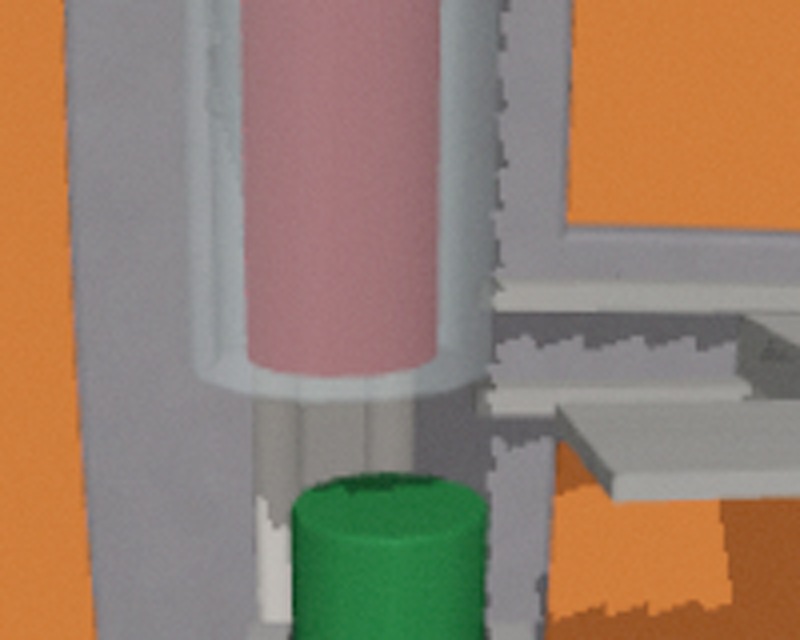

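jog_arm:
  series:
    - [0, -0.003, 0, 0]
    - [0, -0.003, 0.0, 0]
    - [0, -0.001, 0, 0]
    - [0, 0, 0, 0]
    - [0, -0.003, 0.006, 0]
    - [0, -0.003, 0.006, 0]
    - [0, 0, 0, 0]
    - [0, 0, 0, 0]

```text
time: 16.95
eef_pos: [0.472, 0.0348, 0.0555]
tcp_rot: [0.804, 0.592, 0.027, 0.05]
contact_force: [-0.3, -0.2, 0.1]
opening: 0.242
```

```bash
python3 - <<'E'
from h import *
where();mag()
c,im=snap('wrist','w13',(220,90,420,250),4)
E
```

```text
t 16.95 p [0.472  0.0348 0.0555] yaw -0.2997 zax [ 0.103 -0.049 -0.993] F [-0.3 -0.2  0.1] open 0.242 q6 0.22
mag x,y,z -0.0007 -0.0438 0.0555
```

View pics/w13.png

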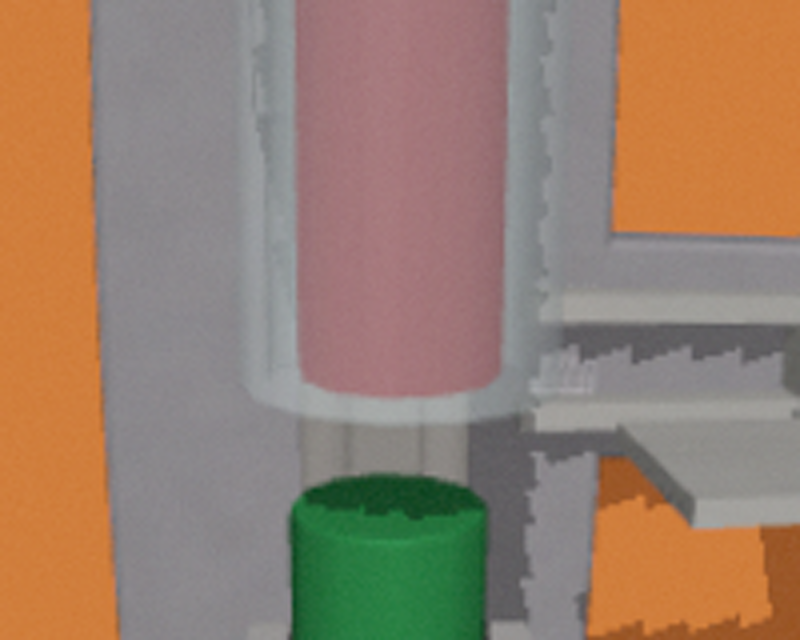

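jog_arm:
  series:
    - [0, -0.001, 0.003, 0]
    - [0, -0.001, 0.003, 0]
    - [0, 0, 0, 0]
    - [0, 0, 0, 0]
    - [0, 0, 0, 0]
    - [0, 0, 0, 0]
    - [0, 0, 0, 0]
    - [0, 0, 0, 0]

```text
time: 17.67
eef_pos: [0.4722, 0.0349, 0.0551]
tcp_rot: [0.804, 0.592, 0.025, 0.05]
contact_force: [-1.6, 0.0, 4.7]
opening: 0.245
```

jog_arm:
  series:
    - [0, 0, 0.0, 0]
    - [0, 0, 0, 0]
    - [0, 0, 0, 0]
    - [0, 0, -0.015, 0]
    - [0, 0, -0.03, 0]
    - [-0.01, 0, -0.03, 0]
    - [-0.035, 0, 0, 0]
    - [-0.02, 0, 0, 0]
  grip: 0.05

```text
time: 18.33
eef_pos: [0.444, -0.0224, 0.1297]
tcp_rot: [0.801, 0.596, 0.024, 0.049]
contact_force: [0.3, -0.2, 0.4]
opening: 0.582
```

```bash
python3 - <<'E'
from h import *
where();mag()
t=M-.100*MY; plan([*t,.066],-.298)
c,im=snap('wrist','w14')
E
```

```text
t 18.33 p [ 0.444  -0.0224  0.1297] yaw -0.2914 zax [ 0.098 -0.05  -0.994] F [ 0.3 -0.2  0.4] open 0.582 q6 0.04
mag x,y,z -0.0107 -0.1068 0.1297
total tool [0.008  0.0038 0.0643] spin 0.0066 | per row [0.004  0.0019 0.0322] x 2
```

View pics/w14.png

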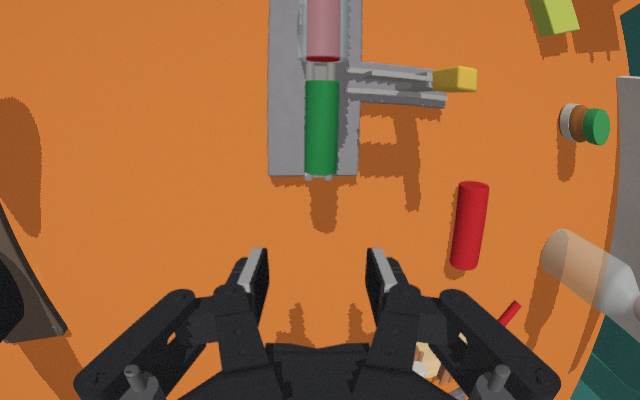

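Green is seated straight in the cradle, (321,80) to (321,178). Lowering the closed fingers behind it.

jog_arm:
  series:
    - [0.002, 0.0, 0.02, 0.004]
    - [0.002, 0.0, 0.02, 0.003]
    - [0.0, 0, 0.012, 0]
    - [0, 0, 0.008, 0]
    - [0, 0, 0.0, 0]
    - [0, 0, 0.0, 0]
    - [0, 0, 0, 0]
    - [0, 0, 0, 0]
  grip: 0.0

```text
time: 19.05
eef_pos: [0.454, -0.0256, 0.0702]
tcp_rot: [0.805, 0.59, 0.027, 0.053]
contact_force: [0.8, -0.6, 0.1]
opening: -0.002
```

```bash
python3 - <<'E'
from h import *
where();mag();t=M-.014*MY; plan([*t,.066],-.298)
E
```

```text
t 19.05 p [ 0.454  -0.0256  0.0702] yaw -0.306 zax [ 0.107 -0.054 -0.993] F [ 0.8 -0.6  0.1] open -0.002 q6 0.06
mag x,y,z -0.0002 -0.1069 0.0702
total tool [ 0.0929 -0.0011  0.0023] spin -0.008 | per row [ 0.031  -0.0004  0.0008] x 3
```

jog_arm:
  series:
    - [0.006, 0, 0.004, -0.002]
    - [0.012, -0.001, 0.003, -0.002]
    - [0.012, -0.001, 0.001, -0.002]
    - [0.012, -0.001, 0.001, -0.002]
    - [0.012, -0.001, 0.001, 0]
    - [0.012, -0.001, 0.001, 0]
    - [0.012, -0.001, 0.001, 0]
    - [0.01, 0, 0, 0]

```text
time: 19.72
eef_pos: [0.4819, 0.063, 0.0601]
tcp_rot: [0.803, 0.592, 0.032, 0.059]
contact_force: [0.1, -0.8, 0.2]
opening: 0.001
```

```bash
python3 - <<'E'
from h import *
where();mag();t=M-.012*MY; plan([*t,.068],-.298)
c,im=snap('wrist','w15')
E
```

```text
t 19.72 p [0.4819 0.063  0.0601] yaw -0.2997 zax [ 0.121 -0.058 -0.991] F [ 0.1 -0.8  0.2] open 0.001 q6 0.3
mag x,y,z 0.0005 -0.0139 0.0601
total tool [ 0.0018  0.0005 -0.0079] spin -0.0017 | per row [ 0.0018  0.0005 -0.0079] x 1
```

View pics/w15.png

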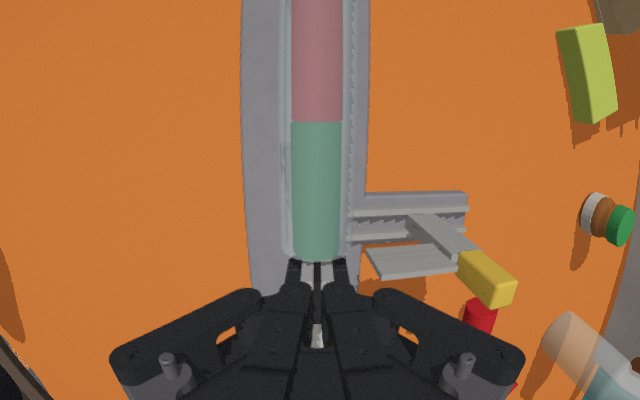

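Green is inside at (316,190), behind red at (317,60). The tool has crept to about 0.13 rad of tilt, so I'll take a high, fast arc to white and see whether that removes some.

jog_arm:
  series:
    - [-0.014, 0, -0.01, 0]
    - [-0.02, 0, -0.035, 0]
    - [-0.03, 0.012, -0.04, 0]
    - [-0.03, 0.012, -0.04, 0]
    - [-0.03, 0.012, -0.04, 0]
    - [-0.03, 0.012, -0.04, 0.0]
    - [-0.03, 0.012, -0.04, 0]
    - [-0.03, 0.012, -0.02, 0]
  grip: 0.05

```text
time: 20.43
eef_pos: [0.4548, -0.118, 0.3016]
tcp_rot: [0.798, 0.599, 0.029, 0.055]
contact_force: [0.7, -0.6, 1.0]
opening: 0.588
```

```bash
python3 - <<'E'
from h import *
where();plan([.4985,-.276,.1],-.296)
E
```

```text
t 20.43 p [ 0.4548 -0.118   0.3016] yaw -0.2826 zax [ 0.111 -0.053 -0.992] F [ 0.7 -0.6  1. ] open 0.588 q6 -0.19
total tool [-0.1352  0.0608  0.2134] spin 0.0134 | per row [-0.0225  0.0101  0.0356] x 6
```

jog_arm:
  series:
    - [-0.022, 0.008, 0.035, 0.002]
    - [-0.022, 0.008, 0.036, 0.002]
    - [-0.022, 0.008, 0.036, 0.002]
    - [-0.022, 0.009, 0.036, 0.002]
    - [-0.022, 0.009, 0.036, 0.002]
    - [-0.018, 0.008, 0.025, 0.002]
    - [0, 0, 0, 0]
    - [0, 0, 0, 0]

```text
time: 21.1
eef_pos: [0.4996, -0.2827, 0.126]
tcp_rot: [0.803, 0.59, 0.036, 0.074]
contact_force: [0.5, 0.4, 0.5]
opening: 0.585
```

```bash
python3 - <<'E'
from h import *
where();plan([.4985,-.276,.032],-.296)
c,im=snap('wrist','w16')
print(*chalk(im,c,(250,120,390,290),'white'))
E
```

```text
t 21.1 p [ 0.4996 -0.2827  0.126 ] yaw -0.3003 zax [ 0.145 -0.075 -0.987] F [0.5 0.4 0.5] open 0.585 q6 -0.43
total tool [ 0.0087 -0.0181  0.0921] spin -0.0043 | per row [ 0.0029 -0.006   0.0307] x 3
[ 0.49905728 -0.27603278] [ 0.49956238 -0.27445072] [21.141382217407227, 65.40362548828125] 1.27431 [294.87326899 202.3025598 ]
```

View pics/w16.png

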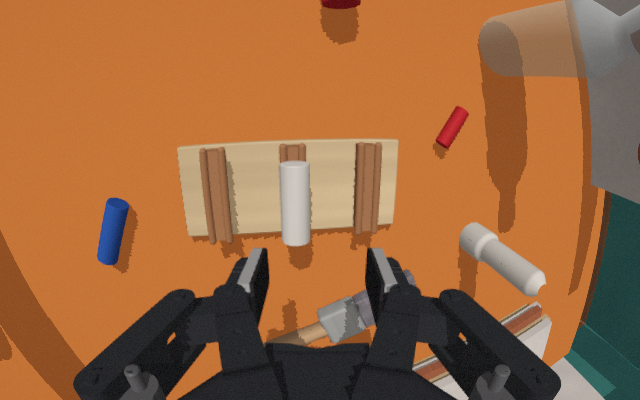

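jog_arm:
  series:
    - [0.003, -0.007, 0.025, -0.002]
    - [0.003, -0.007, 0.03, -0.002]
    - [0.002, -0.006, 0.02, 0]
    - [0, -0.002, 0.008, 0]
    - [0, 0, 0.003, 0]
    - [0, 0, 0, 0]
    - [0, 0, 0, 0]
    - [0, 0, 0, 0]

```text
time: 21.82
eef_pos: [0.5022, -0.2754, 0.0513]
tcp_rot: [0.798, 0.595, 0.04, 0.087]
contact_force: [-0.1, 0.5, 0.5]
opening: 0.586
```

```bash
python3 - <<'E'
from h import *
where();plan([.4985,-.276,.034],-.296)
E
```

```text
t 21.82 p [ 0.5022 -0.2754  0.0513] yaw -0.2868 zax [ 0.167 -0.091 -0.982] F [-0.1  0.5  0.5] open 0.586 q6 -0.45
total tool [-0.001  -0.0066  0.0164] spin 0.0092 | per row [-0.001  -0.0066  0.0164] x 1
```

jog_arm:
  series:
    - [0, -0.006, 0.006, 0.003]
    - [0, -0.004, 0.008, 0.003]
    - [0, -0.003, 0.004, 0]
    - [0, 0, 0, 0]
    - [0, 0, 0, 0]
    - [0, 0, 0, 0]
    - [0, 0, 0, 0]
    - [0, 0, 0, 0]

```text
time: 22.48
eef_pos: [0.4941, -0.2752, 0.0331]
tcp_rot: [0.8, 0.592, 0.041, 0.09]
contact_force: [-0.4, -0.4, -0.4]
opening: 0.586
```

```bash
python3 - <<'E'
from h import *
where();plan([.4985,-.276,.034],-.296)
c,im=snap('wrist','w17')
E
```

```text
t 22.48 p [ 0.4941 -0.2752  0.0331] yaw -0.2935 zax [ 0.172 -0.095 -0.98 ] F [-0.4 -0.4 -0.4] open 0.586 q6 -0.46
total tool [ 0.0005  0.0046 -0.    ] spin 0.0025 | per row [ 0.0005  0.0046 -0.    ] x 1
```

View pics/w17.png

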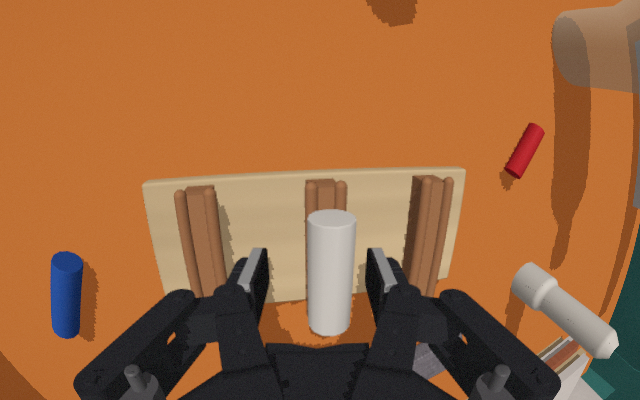

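jog_arm:
  series:
    - [0, 0.004, 0, 0.0]
    - [0, 0.001, 0, 0]
    - [0, 0, 0, 0]
    - [0, 0, 0, 0]
    - [0, 0, 0, 0]
    - [0, 0, -0.015, 0]
    - [0, 0, -0.035, 0]
    - [0, 0, -0.04, 0]
  grip: 0.01

```text
time: 23.2
eef_pos: [0.4795, -0.2648, 0.1154]
tcp_rot: [0.801, 0.592, 0.039, 0.081]
contact_force: [0.7, 0.1, 0.6]
opening: 0.243
```

```bash
python3 - <<'E'
from h import *
where();t=M-.046*MY;plan([*t,.13],-.298)
c,im=snap('wrist','w18')
E
```

```text
t 23.2 p [ 0.4795 -0.2648  0.1154] yaw -0.2952 zax [ 0.158 -0.083 -0.984] F [0.7 0.1 0.6] open 0.243 q6 -0.44
total tool [ 0.2811 -0.0896 -0.0404] spin 0.0028 | per row [ 0.0351 -0.0112 -0.005 ] x 8
```

View pics/w18.png

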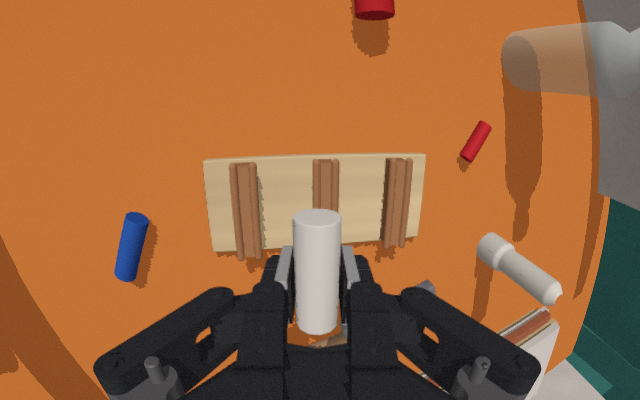

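White is held. Carrying it to the cradle.

jog_arm:
  series:
    - [0.03, -0.011, -0.006, 0.0]
    - [0.034, -0.012, -0.005, 0]
    - [0.034, -0.012, -0.005, 0]
    - [0.034, -0.012, -0.005, 0]
    - [0.034, -0.012, -0.005, 0]
    - [0.034, -0.012, -0.005, 0]
    - [0.034, -0.012, -0.004, 0]
    - [0.022, -0.01, -0.003, 0]

```text
time: 23.92
eef_pos: [0.4711, 0.0086, 0.1422]
tcp_rot: [0.803, 0.586, 0.047, 0.101]
contact_force: [-0.6, 0.7, -0.4]
opening: 0.246
```

```bash
python3 - <<'E'
from h import *
where();mag();t=M-.046*MY;plan([*t,.075],-.298)
E
```

```text
t 23.92 p [0.4711 0.0086 0.1422] yaw -0.3049 zax [ 0.193 -0.108 -0.975] F [-0.6  0.7 -0.4] open 0.246 q6 0.21
mag x,y,z 0.0062 -0.0691 0.1422
total tool [ 0.0259 -0.0208  0.0631] spin -0.0069 | per row [ 0.013  -0.0104  0.0316] x 2
```

jog_arm:
  series:
    - [0.012, -0.012, 0.0, -0.003]
    - [0.012, -0.012, 0.015, -0.003]
    - [0.003, -0.005, 0.02, 0]
    - [0, -0.003, 0.02, 0]
    - [0, 0, 0.01, 0]
    - [0, 0, 0, 0]
    - [0, 0, 0, 0]
    - [0, 0, 0, 0]

```text
time: 24.58
eef_pos: [0.4632, 0.0458, 0.0703]
tcp_rot: [0.797, 0.593, 0.052, 0.104]
contact_force: [1.1, 0.4, -0.5]
opening: 0.246
```

```bash
python3 - <<'E'
from h import *
where();mag();t=M-.046*MY;plan([*t,.055],-.298)
c,im=snap('wrist','w19',(220,90,420,250),4)
E
```

```text
t 24.58 p [0.4632 0.0458 0.0703] yaw -0.2863 zax [ 0.206 -0.104 -0.973] F [ 1.1  0.4 -0.5] open 0.246 q6 0.32
mag x,y,z -0.0123 -0.0359 0.0703
total tool [-0.0095  0.0084  0.0181] spin 0.0117 | per row [-0.0095  0.0084  0.0181] x 1
```

View pics/w19.png

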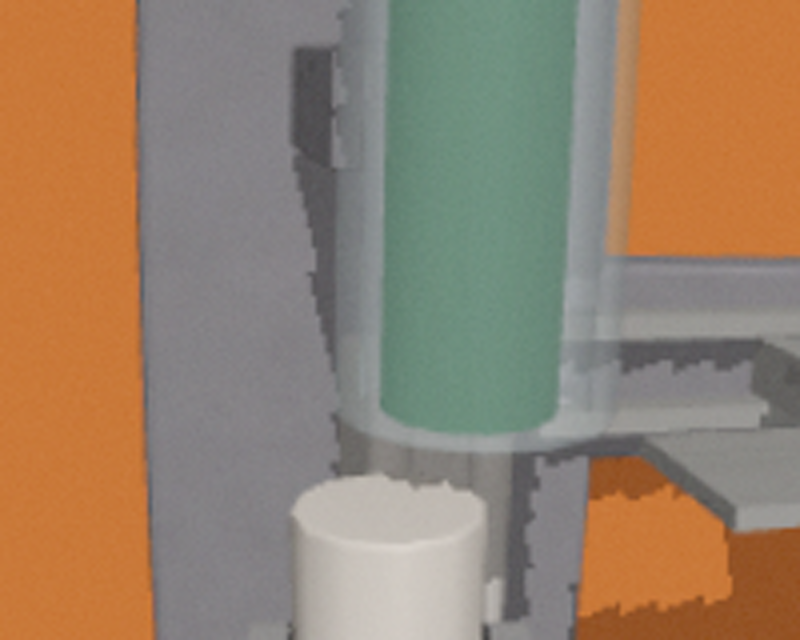

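jog_arm:
  series:
    - [-0.005, 0.005, 0, 0.006]
    - [-0.004, 0.004, 0, 0.005]
    - [0, 0.002, 0, 0]
    - [0, 0, 0, 0]
    - [0, 0, 0.006, 0]
    - [0, -0.002, 0.004, 0]
    - [0, 0, 0, 0]
    - [0, 0, 0, 0]

```text
time: 25.3
eef_pos: [0.4756, 0.0309, 0.067]
tcp_rot: [0.801, 0.587, 0.056, 0.107]
contact_force: [0.4, 0.4, -0.0]
opening: 0.245
```

```bash
python3 - <<'E'
from h import *
where();mag();t=M-.045*MY+.001*MX;plan([*t,.055],-.298)
c,im=snap('wrist','w20',(220,90,420,250),4)
E
```

```text
t 25.3 p [0.4756 0.0309 0.067 ] yaw -0.3015 zax [ 0.215 -0.105 -0.971] F [ 0.4  0.4 -0. ] open 0.245 q6 0.3
mag x,y,z 0.0039 -0.0465 0.067
total tool [ 0.0019 -0.0057  0.011 ] spin -0.0035 | per row [ 0.0019 -0.0057  0.011 ] x 1
```

View pics/w20.png

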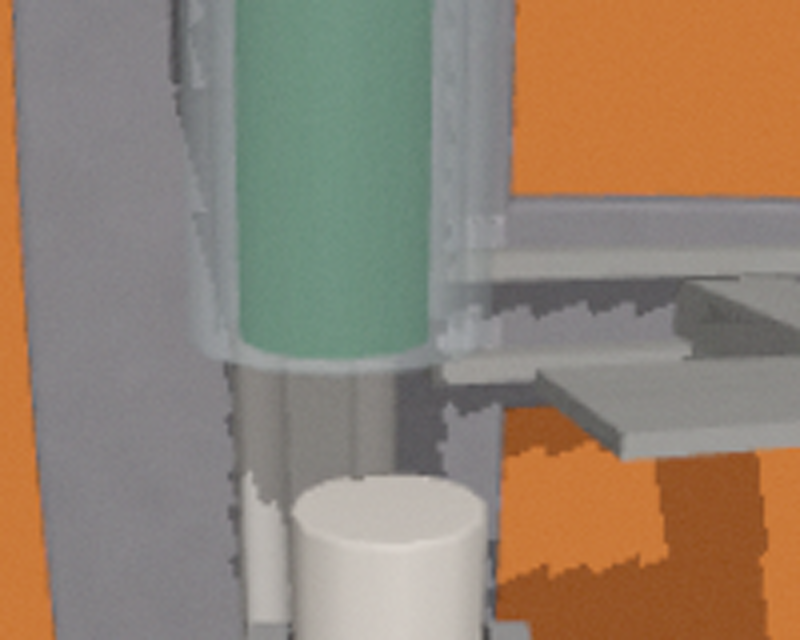

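jog_arm:
  series:
    - [0, -0.004, 0.0, -0.002]
    - [0.001, -0.003, 0.003, -0.002]
    - [0, -0.002, 0.006, 0]
    - [0, 0, 0.002, 0]
    - [0, 0, 0, 0]
    - [0, 0, 0, 0]
    - [0, 0, 0, 0]
    - [0, 0, 0, 0]

```text
time: 26.02
eef_pos: [0.4706, 0.0337, 0.0561]
tcp_rot: [0.799, 0.589, 0.056, 0.108]
contact_force: [-1.3, -0.6, 3.6]
opening: 0.244
```

```bash
python3 - <<'E'
from h import *
where();mag();t=M-.045*MY+.001*MX;plan([*t,.055],-.298)
c,im=snap('wrist','w21',(220,90,420,250),4)
E
```

```text
t 26.02 p [0.4706 0.0337 0.0561] yaw -0.2954 zax [ 0.218 -0.107 -0.97 ] F [-1.3 -0.6  3.6] open 0.244 q6 0.31
mag x,y,z -0.0017 -0.0453 0.0561
total tool [0.0003 0.0023 0.0017] spin 0.0026 | per row [0.0003 0.0023 0.0017] x 1
```

View pics/w21.png

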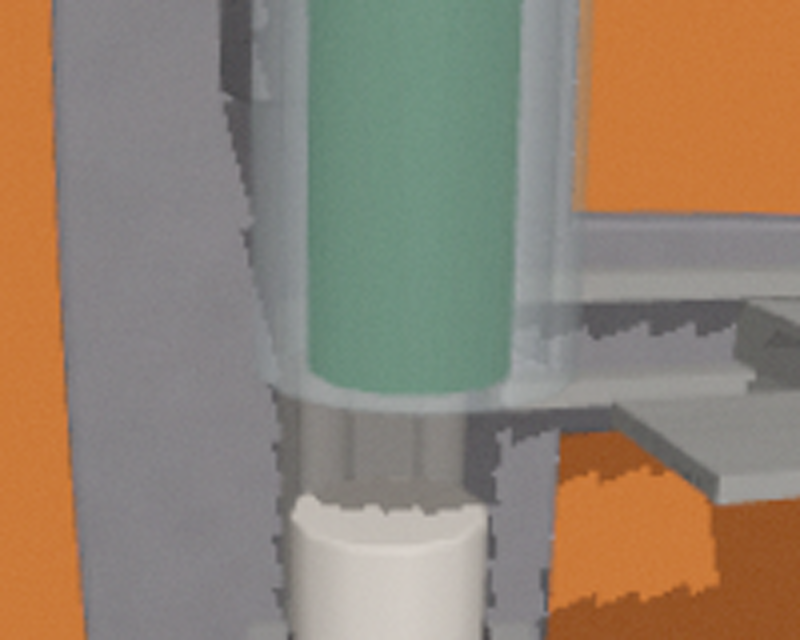

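jog_arm:
  series:
    - [0, 0.002, 0.001, 0.001]
    - [0, 0.001, 0.002, 0.001]
    - [0, 0, 0, 0]
    - [0, 0, 0, 0]
    - [0, 0, 0, 0]
    - [0, 0, 0, 0]
    - [0, 0, 0, 0]
    - [0, 0, 0, 0]

```text
time: 26.73
eef_pos: [0.4707, 0.0338, 0.0559]
tcp_rot: [0.8, 0.588, 0.051, 0.103]
contact_force: [-2.7, -0.6, 5.7]
opening: 0.247
```

jog_arm:
  series:
    - [0, 0, 0.0, 0]
    - [0, 0, 0, 0]
    - [0, 0, 0, 0]
    - [0, 0.003, -0.015, 0]
    - [0, 0.006, -0.03, 0]
    - [-0.01, 0.006, -0.03, 0]
    - [-0.035, 0, 0, 0]
    - [-0.02, 0, 0, 0]
  grip: 0.05

```text
time: 27.4
eef_pos: [0.4476, -0.023, 0.1333]
tcp_rot: [0.798, 0.592, 0.049, 0.101]
contact_force: [-0.8, 0.4, 0.1]
opening: 0.589
```

```bash
python3 - <<'E'
from h import *
where();mag();t=M-.103*MY;plan([*t,.066],-.298)
c,im=snap('wrist','w22')
E
```

```text
t 27.4 p [ 0.4476 -0.023   0.1333] yaw -0.2902 zax [ 0.198 -0.103 -0.975] F [-0.8  0.4  0.1] open 0.589 q6 0.08
mag x,y,z -0.0071 -0.1063 0.1333
total tool [ 0.006  -0.0078  0.067 ] spin 0.0078 | per row [ 0.003  -0.0039  0.0335] x 2
```

View pics/w22.png

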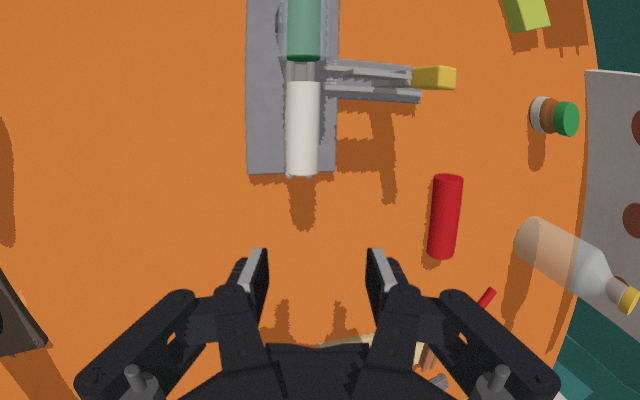

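jog_arm:
  series:
    - [0.002, -0.005, 0.02, 0.004]
    - [0.002, -0.004, 0.022, 0.003]
    - [0.0, -0.002, 0.014, 0]
    - [0, 0, 0.008, 0]
    - [0, 0, 0.0, 0]
    - [0, 0, 0.0, 0]
    - [0, 0, 0, 0]
    - [0, 0, 0, 0]
  grip: 0.0

```text
time: 28.12
eef_pos: [0.4542, -0.0266, 0.0691]
tcp_rot: [0.802, 0.585, 0.052, 0.105]
contact_force: [-0.1, -0.5, 0.5]
opening: -0.001
```

```bash
python3 - <<'E'
from h import *
where();mag();t=M-.014*MY; plan([*t,.066],-.298)
E
```

```text
t 28.12 p [ 0.4542 -0.0266  0.0691] yaw -0.3054 zax [ 0.207 -0.107 -0.973] F [-0.1 -0.5  0.5] open -0.001 q6 0.12
mag x,y,z 0.0003 -0.1077 0.0691
total tool [ 0.0937 -0.0017 -0.0009] spin -0.0074 | per row [ 0.0312 -0.0006 -0.0003] x 3
```

jog_arm:
  series:
    - [0.006, 0, 0.001, -0.002]
    - [0.012, -0.001, 0.001, -0.002]
    - [0.012, -0.001, 0.001, -0.002]
    - [0.012, -0.001, 0.0, -0.001]
    - [0.012, -0.001, 0.0, 0]
    - [0.012, -0.001, 0.0, 0]
    - [0.012, -0.001, 0.0, 0]
    - [0.006, 0, 0, 0]

```text
time: 28.78
eef_pos: [0.4811, 0.059, 0.068]
tcp_rot: [0.8, 0.587, 0.057, 0.11]
contact_force: [-0.9, -0.7, -0.3]
opening: -0.002
```

```bash
python3 - <<'E'
from h import *
where();mag();t=M-.012*MY; plan([*t,.066],-.298)
c,im=snap('wrist','w23')
E
```

```text
t 28.78 p [0.4811 0.059  0.068 ] yaw -0.2999 zax [ 0.221 -0.11  -0.969] F [-0.9 -0.7 -0.3] open -0.002 q6 0.39
mag x,y,z 0.0009 -0.0181 0.068
total tool [ 0.0061 -0.0014  0.0014] spin -0.0019 | per row [ 0.0061 -0.0014  0.0014] x 1
```

View pics/w23.png

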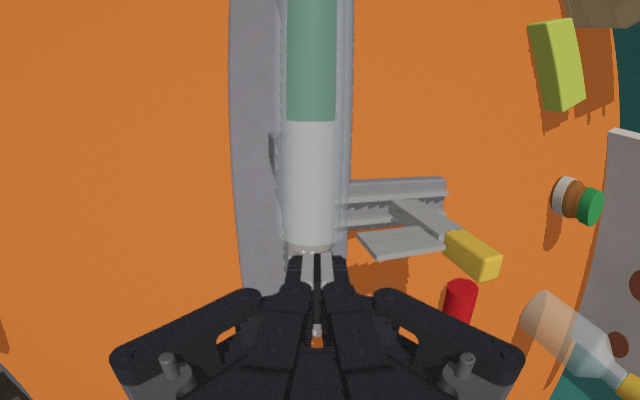

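jog_arm:
  series:
    - [0.004, 0, 0, 0]
    - [0.003, 0, 0, 0]
    - [0.003, 0, 0, 0]
    - [0.003, 0, 0, 0]
    - [0.003, 0, 0, 0]
    - [0, 0, 0, 0]
    - [0, 0, 0, 0]
    - [0, 0, 0, 0]

```text
time: 29.5
eef_pos: [0.4841, 0.064, 0.0692]
tcp_rot: [0.798, 0.59, 0.044, 0.116]
contact_force: [-0.1, 0.3, -0.8]
opening: 0.002
```

```bash
python3 - <<'E'
from h import *
where();mag()
c,im=snap('wrist','w24',(240,100,400,300),3)
E
```

```text
t 29.5 p [0.4841 0.064  0.0692] yaw -0.2889 zax [ 0.208 -0.134 -0.969] F [-0.1  0.3 -0.8] open 0.002 q6 0.44
mag x,y,z 0.0023 -0.0124 0.0692
```

View pics/w24.png

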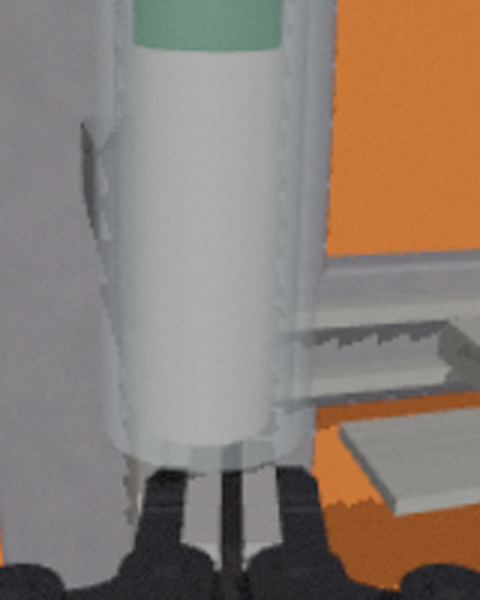

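jog_arm:
  series:
    - [-0.012, 0, 0, 0]
    - [-0.02, 0, -0.01, 0]
    - [-0.02, 0.005, -0.03, 0]
    - [-0.01, 0.01, -0.03, 0]
    - [0, 0.03, 0, 0]
    - [0, 0.0, 0, 0]
    - [0, 0, 0, 0]
    - [0, 0, 0, 0]

```text
time: 30.22
eef_pos: [0.4923, 0.0015, 0.1557]
tcp_rot: [0.797, 0.591, 0.046, 0.116]
contact_force: [0.1, -1.3, 0.9]
opening: 0.005
```

```bash
python3 - <<'E'
from h import *
where();mag()
c,im=snap('wrist','w25',(200,0,440,170),3)
snap('scene','s25',(280,150,430,230),5);snap('side','d25',(250,180,360,270),6)
E
```

```text
t 30.22 p [0.4923 0.0015 0.1557] yaw -0.2872 zax [ 0.211 -0.13  -0.969] F [ 0.1 -1.3  0.9] open 0.005 q6 0.21
mag x,y,z 0.0285 -0.0697 0.1557
```

View pics/w25.png

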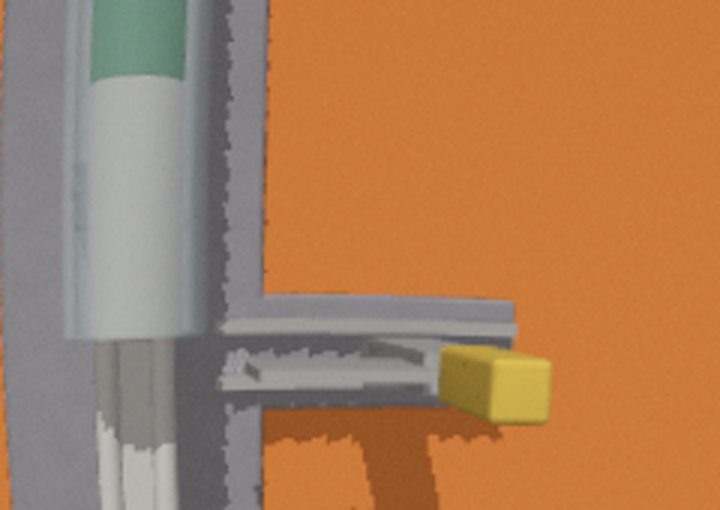

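View pics/s25.png

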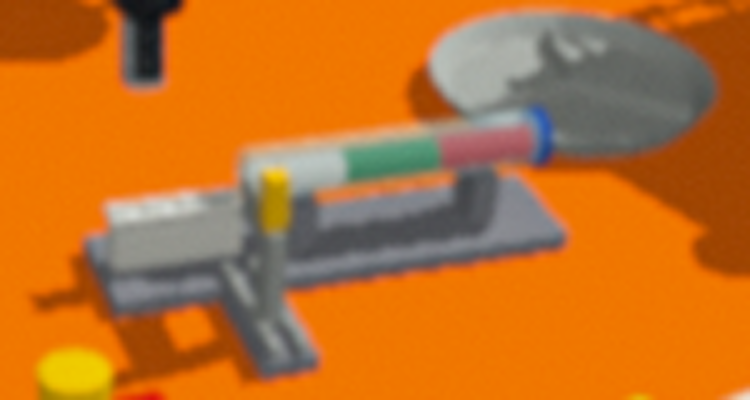

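View pics/d25.png

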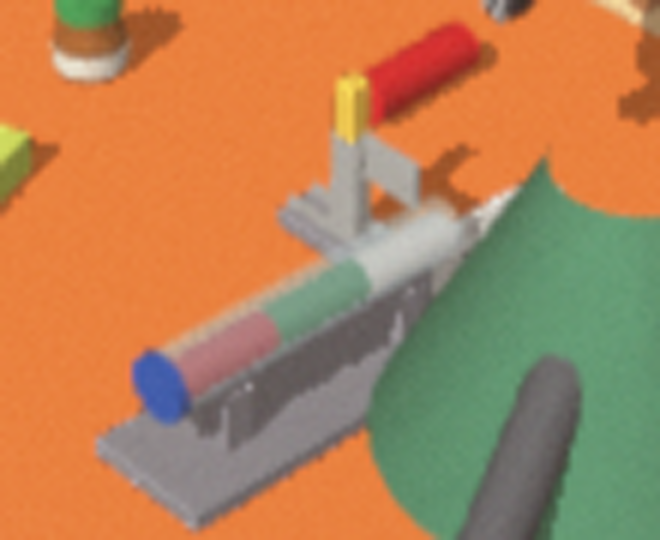

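```bash
python3 - <<'E'
from h import *
c=vision.get_calibration('wrist')
for n,u,v,z in (('white/green top',137,77,.068),('rim top',137,337,.077),('rail/mouth',137,340,.06),('rail end?',137,338,.049),('knob top c',521,390,.107)):
    p=plane(c,(200+u/3,v/3),z,True)[:2]-M; print(n,(p@MX).round(4),(p@MY).round(4))
# scene: boundary and cap
cs=vision.get_calibration('scene')
for y in (0,60,62,120,122,182): 
    X=np.r_[M+y/1000*MY,.057]; q=proj(cs,X); print(y,q.round(1),((q-[280,150])*5).round(0))
E
```

```text
white/green top -0.0011 0.06
rim top -0.0014 0.0018
rail/mouth -0.0012 0.0001
rail end? -0.0011 -0.0002
knob top c 0.0728 -0.0074
0 [327.8 185.5] [239. 178.]
60 [347.1 182.7] [335. 163.]
62 [347.7 182.6] [339. 163.]
120 [365.8 179.9] [429. 150.]
122 [366.4 179.9] [432. 149.]
182 [384.6 177.2] [523. 136.]
```

```bash
python3 - <<'E'
from h import *
im=cv2.imread('pics/w25.png')
c,im=snap('wrist','w26',(210,85,285,160),8)
p=vision.get_calibration('wrist');o=-p['R'].T@p['t'];d=o[:2]-M;print('cam mag',d@MX,d@MY,o[2])
for y in(-2,0,2): print(y,[((proj(p,np.r_[M+y/1000*MY,z],True)-[210,85])*8).round(0) for z in(.046,.068,.077)])
print(im[100:125,245].tolist())
E
```

```text
cam mag -0.003935721257754874 0.014418963211025156 0.27713428163337184
-2 [array([297., 238.]), array([302., 257.]), array([305., 265.])]
0 [array([297., 217.]), array([302., 233.]), array([304., 241.])]
2 [array([296., 195.]), array([301., 209.]), array([303., 216.])]
[[173, 175, 174], [171, 173, 172], [172, 174, 173], [173, 175, 174], [170, 172, 171], [172, 175, 172], [173, 176, 174], [172, 174, 173], [171, 173, 172], [173, 174, 173], [173, 176, 174], [170, 173, 171], [162, 164, 162], [123, 125, 126], [128, 131, 134], [130, 133, 137], [129, 132, 134], [126, 130, 134], [126, 130, 134], [127, 132, 135], [126, 129, 133], [127, 132, 136], [128, 132, 137], [129, 133, 137], [127, 132, 135]]
```

View pics/w26.png

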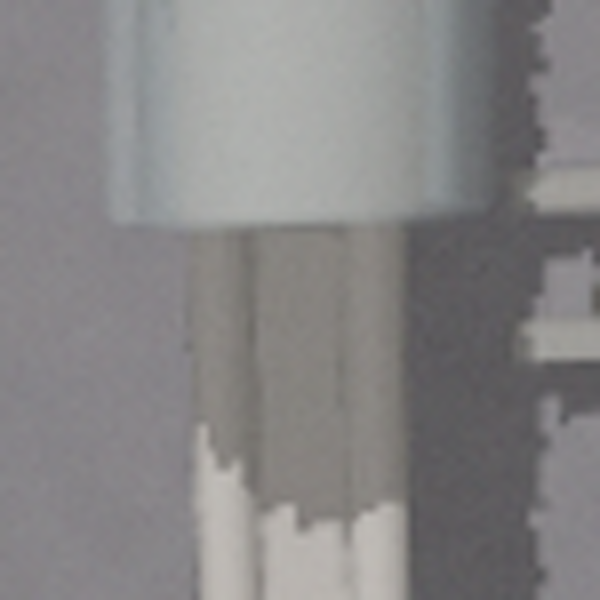

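The enlarged view shows the white end not protruding past the rim, which runs at row 222 of the crop. The side view shows the stack reaching the blue cap. Now the gate: I'll move to the +x side of the knob.

```bash
python3 - <<'E'
from h import *
t=M-.0075*MY+.115*MX;print(t);plan([*t,.15],-.298)
cs=vision.get_calibration('side');print('jar',plane(cs,(265,190),0))
E
```

```text
[0.5932395 0.035589 ]
total tool [0.0627 0.0851 0.021 ] spin 0.0116 | per row [0.0209 0.0284 0.007 ] x 3
jar [ 0.77084959 -0.03532803  0.        ]
```

jog_arm:
  series:
    - [0.01, 0.02, 0.0, 0.003]
    - [0.018, 0.025, 0.005, 0.003]
    - [0.018, 0.025, 0.005, 0.003]
    - [0.012, 0.01, 0.005, 0]
    - [0.004, 0.005, 0.005, 0]
    - [0, 0, 0, 0]
    - [0, 0, 0, 0]
    - [0, 0, 0, 0]

```text
time: 31.08
eef_pos: [0.5893, 0.0385, 0.1409]
tcp_rot: [0.799, 0.589, 0.04, 0.109]
contact_force: [-0.6, 0.2, 0.7]
opening: -0.004
```

```bash
python3 - <<'E'
from h import *
where();mag()
t=M-.0075*MY+.113*MX;plan([*t,.094],-.298)
snap('wrist','w27')
E
```

```text
t 31.08 p [0.5893 0.0385 0.1409] yaw -0.2926 zax [ 0.192 -0.128 -0.973] F [-0.6  0.2  0.7] open -0.004 q6 0.33
mag x,y,z 0.1104 -0.0059 0.1409
total tool [ 0.0015 -0.0078  0.0463] spin 0.0054 | per row [ 0.0008 -0.0039  0.0231] x 2
```

View pics/w27.png

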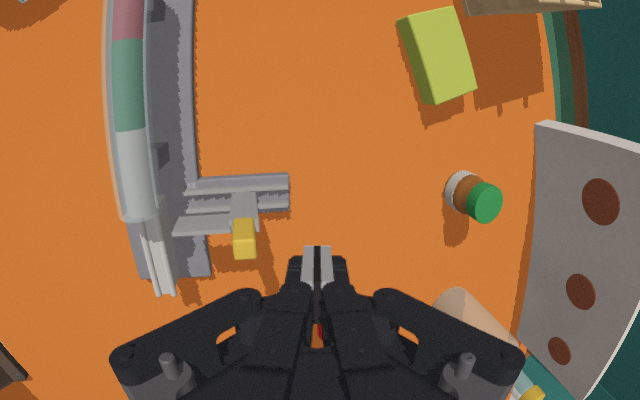

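jog_arm:
  series:
    - [0, -0.002, 0.015, 0.003]
    - [0, -0.003, 0.018, 0.003]
    - [0, -0.002, 0.01, 0]
    - [0, 0, 0.006, 0]
    - [0, 0, 0, 0]
    - [0, 0, 0, 0]
    - [0, 0, 0, 0]
    - [0, 0, 0, 0]

```text
time: 31.8
eef_pos: [0.5897, 0.0321, 0.0934]
tcp_rot: [0.802, 0.586, 0.041, 0.111]
contact_force: [0.5, -0.6, -0.7]
opening: -0.002
```

```bash
python3 - <<'E'
from h import *
where();mag()
t=M-.0075*MY+.056*MX;plan([*t,.094],-.298)
c,im=snap('wrist','w28')
E
```

```text
t 31.8 p [0.5897 0.0321 0.0934] yaw -0.3014 zax [ 0.195 -0.129 -0.972] F [ 0.5 -0.6 -0.7] open -0.002 q6 0.35
mag x,y,z 0.1127 -0.0118 0.0934
total tool [ 0.0032 -0.0551 -0.0136] spin -0.0034 | per row [ 0.0016 -0.0275 -0.0068] x 2
```

View pics/w28.png

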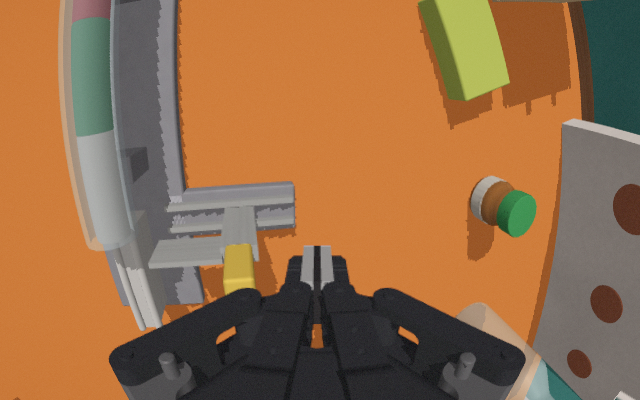

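jog_arm:
  series:
    - [0.002, -0.006, -0.001, 0]
    - [0.002, -0.008, -0.002, 0]
    - [0, -0.008, -0.002, 0]
    - [0, -0.008, -0.002, 0]
    - [0, -0.008, -0.002, 0]
    - [0, -0.006, -0.001, 0]
    - [0, 0, 0, 0]
    - [0, 0, 0, 0]

```text
time: 32.52
eef_pos: [0.5462, 0.0519, 0.0965]
tcp_rot: [0.801, 0.586, 0.045, 0.114]
contact_force: [1.6, -0.6, 0.1]
opening: 0.0
```

```bash
python3 - <<'E'
from h import *
where();mag()
t=M-.0085*MY+.056*MX;plan([*t,.094],-.298)
c,im=snap('wrist','w29')
E
```

```text
t 32.52 p [0.5462 0.0519 0.0965] yaw -0.2994 zax [ 0.205 -0.131 -0.97 ] F [ 1.6 -0.6  0.1] open 0.0 q6 0.39
mag x,y,z 0.0653 -0.0057 0.0965
total tool [-0.0028 -0.0096  0.0004] spin -0.0014 | per row [-0.0028 -0.0096  0.0004] x 1
```

View pics/w29.png

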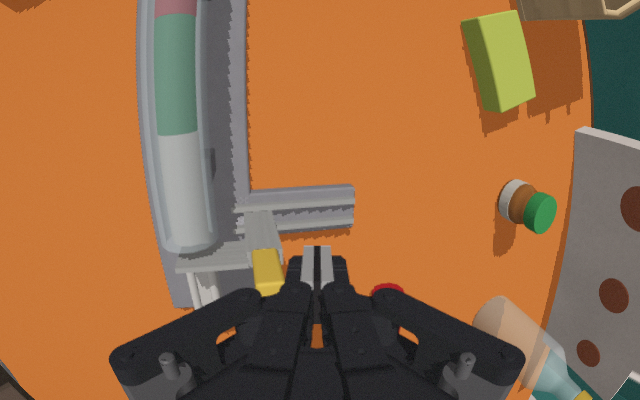

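jog_arm:
  series:
    - [-0.001, -0.006, -0.001, 0]
    - [-0.001, -0.005, -0.001, 0]
    - [0, -0.004, -0.001, 0]
    - [0, -0.003, 0, 0]
    - [0, -0.002, 0, 0]
    - [0, 0, 0, 0]
    - [0, 0, 0, 0]
    - [0, 0, 0, 0]

```text
time: 33.23
eef_pos: [0.536, 0.0541, 0.1003]
tcp_rot: [0.799, 0.586, 0.057, 0.124]
contact_force: [2.9, -0.7, -0.2]
opening: -0.004
```

```bash
python3 - <<'E'
from h import *
where();mag()
c,im=snap('wrist','w30')
E
```

```text
t 33.23 p [0.536  0.0541 0.1003] yaw -0.2982 zax [ 0.236 -0.133 -0.963] F [ 2.9 -0.7 -0.2] open -0.004 q6 0.41
mag x,y,z 0.0549 -0.0066 0.1003
```

View pics/w30.png

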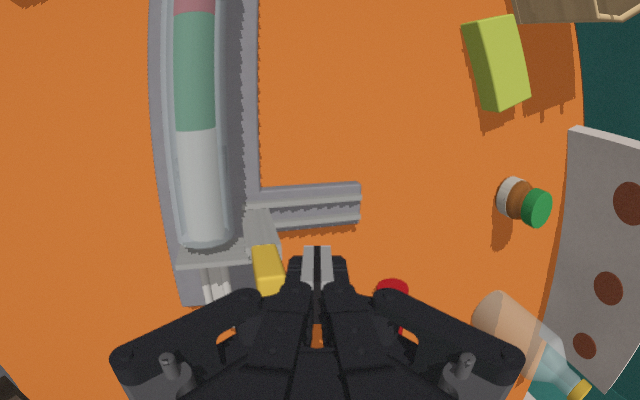

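jog_arm:
  series:
    - [0, -0.005, 0, 0]
    - [0, -0.006, 0, 0]
    - [0, -0.006, 0, 0]
    - [0, 0, 0, 0]
    - [0, 0.01, 0, 0]
    - [0, 0.02, 0, 0]
    - [0, 0.02, -0.03, 0]
    - [0, 0, -0.04, 0]

```text
time: 33.95
eef_pos: [0.5559, 0.0503, 0.1761]
tcp_rot: [0.796, 0.587, 0.061, 0.131]
contact_force: [0.4, -0.2, 1.1]
opening: -0.003
```

jog_arm:
  series:
    - [-0.02, -0.02, -0.03, 0]
    - [-0.03, -0.02, -0.03, 0]
    - [-0.03, -0.02, -0.02, 0]
    - [0, 0, 0, 0]
    - [0, 0, 0, 0]
    - [0, 0, 0, 0]
    - [0, 0, 0, 0]
    - [0, 0, 0, 0]

```text
time: 34.62
eef_pos: [0.458, 0.0041, 0.2471]
tcp_rot: [0.795, 0.589, 0.062, 0.131]
contact_force: [1.1, -0.2, -1.0]
opening: 0.001
```

```bash
python3 - <<'E'
from h import *
where();mag()
c,im=snap('wrist','w31'); cv2.imwrite('pics/w31c.png',cv2.resize(im[0:160,180:420],None,fx=3,fy=3))
snap('scene','s31',(180,150,430,300),3);snap('side','d31',(220,120,430,280),3.5)
E
```

```text
t 34.62 p [0.458  0.0041 0.2471] yaw -0.2886 zax [ 0.253 -0.135 -0.958] F [ 1.1 -0.2 -1. ] open 0.001 q6 0.18
mag x,y,z -0.0051 -0.0773 0.2471
```

View pics/w31.png

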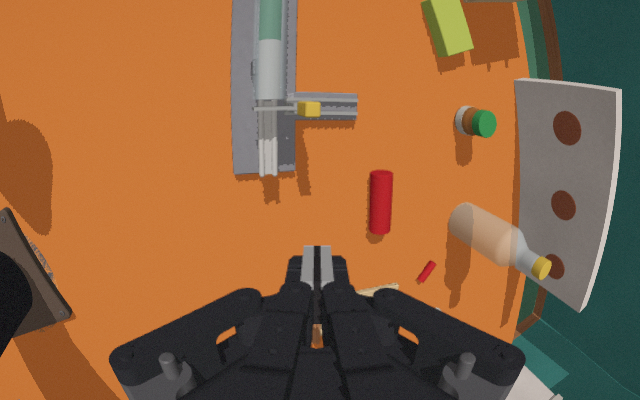

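View pics/s31.png

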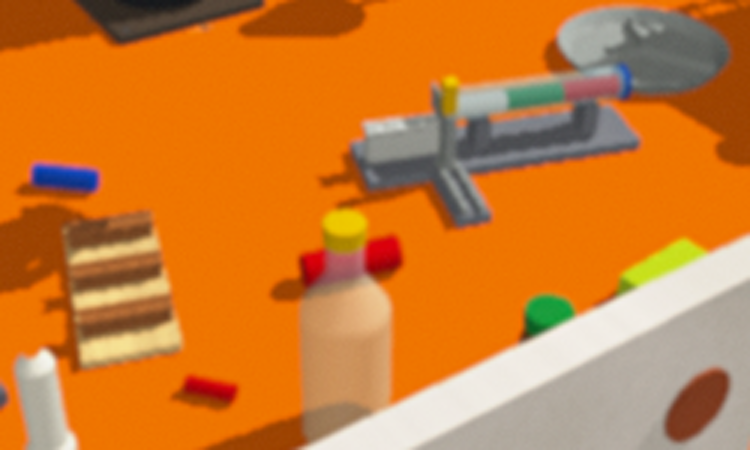

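View pics/d31.png

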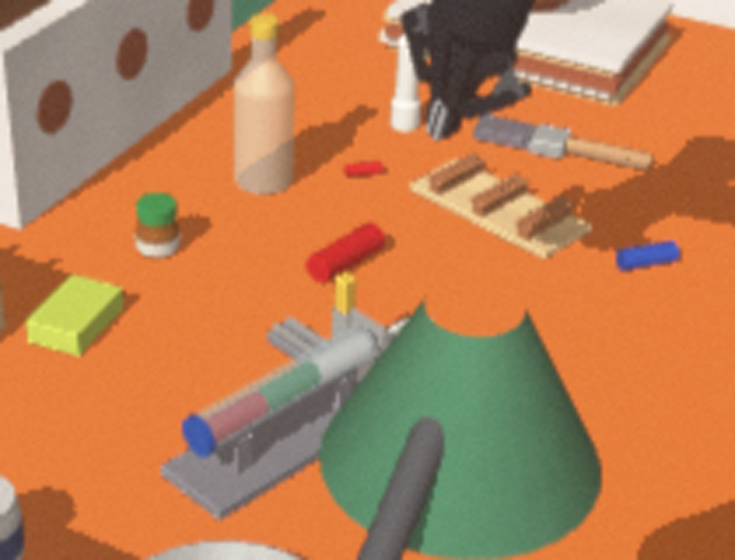

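```bash
python3 - <<'E'
from h import *
c,im=snap('wrist','w32',(220,60,370,180),5)
h=cv2.cvtColor(im[80:130,280:345],cv2.COLOR_BGR2HSV);m=(h[...,0]>20)&(h[...,0]<35)&(h[...,1]>120)
ys,xs=np.where(m);print('yellow bbox',xs.min()+280,xs.max()+280,ys.min()+80,ys.max()+80)
for g in(0,.002,.005,.01): print(g,[proj(c,np.r_[M+(.032+g+dx)*MX-.0085*MY,z],True).round(1) for dx,z in((-.007,.107),(.007,.107),(-.007,.073))])
E
```

```text
yellow bbox 298 320 101 117
0 [array([305.8, 110.6]), array([321.4, 110.5]), array([297.2, 108.8])]
0.002 [array([308.1, 110.5]), array([323.6, 110.5]), array([299.2, 108.8])]
0.005 [array([311.4, 110.5]), array([326.8, 110.5]), array([302.2, 108.7])]
0.01 [array([317. , 110.5]), array([332.2, 110.5]), array([307.2, 108.7])]
```

View pics/w32.png

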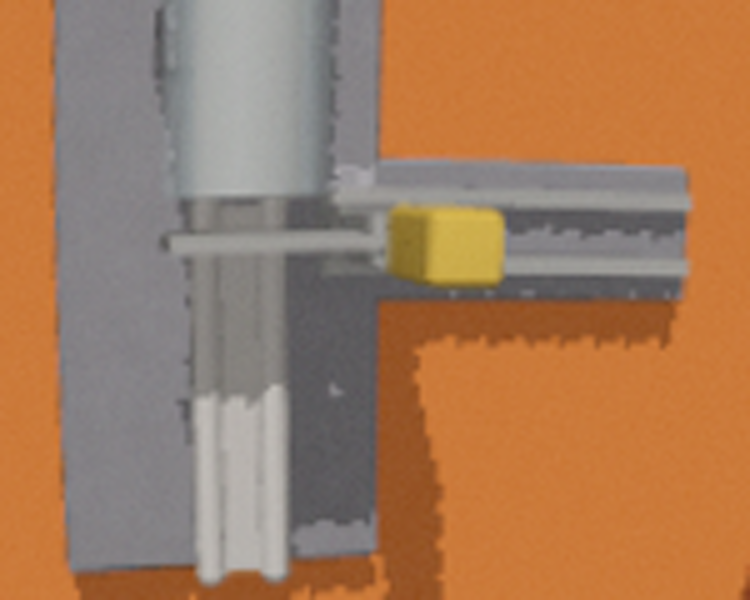

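The knob's edges (columns 298 to 320) match the predicted fully-shut position (297 to 321), and the plate spans the mouth. Handing in.

```bash
python3 -c "
from plant import workorder
print(workorder.sign_off())"
```

```text
the job is handed in; nothing more can be done
None
```

I loaded the red, green and white chalks into the tube in that order, pushed the stack in until white was level with the mouth, and slid the gate shut. The job was handed in at about 35 s with the arm clear of everything.

**Last checks**
- **White end:** it does not stick out past the rim in the enlarged view, to within about 0.7 mm. A second estimate, from where white meets green, disagreed and put it up to about 2 mm out. I trusted the direct view, and either is well under the gate's 7 mm limit.
- **Red end:** the scene and side views show red up at the blue closed end. I could not measure the last 0–2 mm of play there.
- **Gate:** the knob's edges lie within about 1.5 pixels of the fully shut position (0–1 mm), and the gate stopped moving when I pushed it further.
- **Other things:** the bottle, jar, carton, glue tube, brush and look-alike sticks look unmoved by eye.

**Tool tilt:** the tool crept to about 0.28 rad off vertical over the run. I worked around it by correcting sideways offsets before each placing. Measured contact forces stayed below about 7 N at the readings taken.

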